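# Turn over the parcel ornaments, pull the marked one, bar the rack

## Task

Turn every red parcel ornament on the bench over so that its bare wooden underside faces up. Put the one whose underside carries a blue spot in the blue rework tray, lying flat with the spot up, and lay all the others flat, wood side up and side by side, on the drying rack's board along the line between its two forked posts. Only when all of that is done, lay the retaining bar across the rack, centred and resting in both forks with its black handle up, and do not disturb the other things on the bench.

Things in the scene. Friction and masses are not known exactly. Their poses are not given: they have to be found in the camera images.
- parcel_a_mid (a point): centre of a gift-parcel ornament, a wooden block 56 (x) x 40 (y) x 24 (z) mm, 45 g. Its face (own +z side, up at the start) and sides are red with a gold ribbon cross; its underside (-z) is bare pale wood. All look alike from above. None if absent. Starts flat on the table, among the things nearest the robot
- parcel_b_mid (a point): centre of a gift-parcel ornament, a wooden block 56 (x) x 40 (y) x 24 (z) mm, 45 g. Its face (own +z side, up at the start) and sides are red with a gold ribbon cross; its underside (-z) is bare pale wood. All look alike from above. None if absent. Starts flat on the table, among the things nearest the robot
- parcel_c_mid (a point): centre of a gift-parcel ornament, a wooden block 56 (x) x 40 (y) x 24 (z) mm, 45 g. Its face (own +z side, up at the start) and sides are red with a gold ribbon cross; its underside (-z) is bare pale wood. All look alike from above. None if absent. Starts flat on the table, among the things nearest the robot
- parcel_d_mid (a point): centre of a gift-parcel ornament, a wooden block 56 (x) x 40 (y) x 24 (z) mm, 45 g. Its face (own +z side, up at the start) and sides are red with a gold ribbon cross; its underside (-z) is bare pale wood. All look alike from above. None if absent. Starts flat on the table, among the things nearest the robot
- mark (a point): centre of the blue spot (26 mm wide) on the middle of one parcel's underside; it lies 12 mm from that parcel's centre, on its -z side; hidden beneath until that parcel is turned. That parcel is always present
- rack_mid (a point): centre of the top face of the fixed rack's board (140 (x) x 350 (y) x 12 mm, top 12 mm above the table). Posts at y = +152 and -152 mm, 22 mm thick in y, 52 in x, each with a fork open upward and along y: floor 30 mm above the board, gap 30 mm wide in x, cheeks end 46 mm above it. Parcels go between the posts, centres within 30 mm of the line x = 0, so that the bar passes over them
- bar_grip (a point): centre of the handle of the retaining bar: aluminium bar 18 (x) x 340 (y) x 14 (z) mm, 160 g, with a black handle block 16 (x) x 46 (y) x 24 (z) mm on its middle. This point is 26 mm above the bar's underside. y runs along the bar; either way round will do. Starts flat on the table at one side. Seated in the forks, this point is 56 mm above point rack_mid
- rework_in (a point): centre of the inner floor of the blue rework tray (fixed; 170 (x) x 150 (y) mm outside, walls 4 mm thick, rim 24 mm above the table, inner floor 4 mm above the table). Starts at the other side from the bar
- glue: bystander: glue bottle with orange cap, 52 mm wide, 100 mm high; origin at its foot; leave alone
- glitter: bystander: small steel pot, 70 mm wide, 50 mm high; origin at its foot; leave alone
- brush: bystander: paint brush lying at the right side; leave alone
- tape: bystander: yellow ring of tape, 76 mm wide, 22 mm high; origin at its foot; leave alone
- cup: bystander: white cup, 72 mm wide, 80 mm high; origin at its foot; leave alone
- paint: bystander: paint jar, 60 mm wide, 60 mm high, beyond the rack; origin at its foot; leave alone
There are look-alikes about, which are no part of the job. Leave any green or purple look-alike of the part that bears parcel_d_mid alone.

How it is judged:
On the way, in this order (a step that is already met when the one before it is completed fails the run):
1. every good parcel lies wood side up on the rack's board and the marked one spot up in the rework tray (x of parcel_a_mid in the frame of rack_mid between -0.03 and 0.03 m and y of parcel_a_mid in the frame of rack_mid between -0.125 and 0.125 m and z of parcel_a_mid in the frame of rack_mid between 0.007 and 0.018 m and angle between each of parcel_a_mid, parcel_b_mid, parcel_d_mid, parcel_c_mid's own z axis and vertical above 2.95 rad and x of parcel_b_mid in the frame of rack_mid between -0.03 and 0.03 m and y of parcel_b_mid in the frame of rack_mid between -0.125 and 0.125 m and z of parcel_b_mid in the frame of rack_mid between 0.007 and 0.018 m and x of parcel_d_mid in the frame of rack_mid between -0.03 and 0.03 m and y of parcel_d_mid in the frame of rack_mid between -0.125 and 0.125 m and z of parcel_d_mid in the frame of rack_mid between 0.007 and 0.018 m and x of parcel_c_mid in the frame of rework_in between -0.08 and 0.08 m and y of parcel_c_mid in the frame of rework_in between -0.07 and 0.07 m and z of parcel_c_mid in the frame of rework_in between 0.007 and 0.018 m), for 0.2 s.
2. the retaining bar lies in both forks (x of bar_grip in the frame of rack_mid between -0.012 and 0.012 m and y of bar_grip in the frame of rack_mid between -0.015 and 0.015 m and z of bar_grip in the frame of rack_mid between 0.05 and 0.06 m and angle between bar_grip's own z axis and vertical below 0.05 rad and angle between the y axis of bar_grip and the y axis of rack_mid, either way round below 0.06 rad), for 0.2 s.
At the end, for the whole second after the job is handed in: Unmarked parcels lie flat, wood up, on the board, centres within 30 mm of the line between the posts and 125 mm of its middle; the marked one lies flat, spot up, on the rework tray floor; the bar lies level in both forks, handle up, centred to 12 mm across and 15 mm along (all of step 1 and all of step 2); the robot touches nothing.
It fails at once if a bystander is shoved more than 40 mm or knocked over (distance of any of glue, glitter, brush, tape, cup, paint from where it was at the start of the episode above 0.04 m or angle between any of glue, glitter, cup, paint's own z axis and vertical above 0.6 rad).
Of parcel_a, parcel_b, parcel_d only 2 to 3 are there at a start; the rules pass over those that are not, and their reading is None.
At some moment in a run one of parcel_a, parcel_b, parcel_c, parcel_d, bar may be knocked a few centimetres aside while the robot is not near it.
Once in a run the grip may slacken for a moment while it holds something.
It also fails if it takes over 210 s, if anything falls off the work surface, if the arm or the gripper's body presses on something with over 40 N, if the wrist force passes 120 N, or if a joint passes its speed limit or range.

## Robot

A 6-joint arm with a two-finger parallel gripper is mounted at the origin on the work surface. World frame = base frame: x ahead of the robot, y to its left, z up, the work surface at z = 0. Lengths are in m, angles in rad, forces in N, time in s.
With the tool pointing down it reaches from about 0.3 to 0.775 m from the base axis. Payload 14.6 kg.
Tool frame: the origin (TCP) lies midway between the tips of the shut fingers; the grasp point (between the pads) lies 19 mm behind it; z points along the fingers, y is the line along which they close (so a half turn about z gives the same grasp; the last joint's range is limited). The gripper opens to 85 mm and grips with 20 to 120 N. Pads are 22 mm wide; open, the fingers measure 114 mm over their backs; the gripper's body (76 mm by 85 mm) begins 54 mm behind the grasp point. The pads swing forward as they close: fully open they stand 13 mm farther back than shut.
Start: joints at [1.077, 0.3, 1.521, -0, 1.321, -0.067], TCP at [0.228, 0.501, 0.231] pointing down, gripper open.
Joint ranges: [-3.03, 3.03], [-0.79, 2.21], [0.23, 2.52], [-1.04, 4.18], [0, 3.07], [-2.55, 2.55]. Speed limits (rad/s): [2.22, 2.22, 2.57, 3.14, 3.14, 3.14].

## Interface

Orientations are given as a 3x3 rotation matrix whose columns are the frame's x, y, z axes.
In Python, from workcell import manip, cams gives the robot as it stands. The module is installed in compiled form; this text tells all that it offers.
- The arm moves only by the tool apply_moves, never from a script. Its argument "steps" is a list of rows, each a list of 7 numbers: the shift along the tool's x, y, z in mm, then the turn, a rotation vector about the tool's x, y, z in degrees, then the gripper's target within -1 to 1 (shut at 1, half-way at 0, fully open at -1). A call has 1 to 5 rows; each row is the pose to reach, as a shift and turn from the pose commanded when the call began, along the tool's axes at that moment; what a row does not reach only later rows make up. A row lasts 1/10 s, in which the tool goes at most 50 mm and 8.59 degrees, less where a joint would pass 70% of its speed; a pose out of reach is approached as far as the arm can. A call with a gripper value outside its range is refused whole. The fingers move at their own pace and stop on an object; the grip force is fixed at half the most. Time passes only in rows, so rows that repeat a pose let the fingers close. It gives the time, the measured TCP pose, the force, the opening and the grip force at its end, in the units of the state.
- manip.get_obs(): the state, without advancing time (a new reading comes with each control period).
- cams.read_camera(name): name is "scene" or "side" or "wrist"; returns a dict with "pixels" (400x640x3 uint8, red, green, blue), "range_z" (400x640 float32, m along the optical axis (not along the pixel's ray), 0 where there is no reading), "mtx" (3x3 intrinsics, pixels), "k1" (the pictures are not rectified: a ray, as slopes to the right and down, at radius r is drawn at 1 + k1 r^2 times it, then the intrinsics apply), "R" (3x3) and "t" (3): a world point X has camera coordinates R X + t; the wrist camera has in their place "mount" (4x4, takes a point from camera to tool coordinates, whose origin is the TCP and whose axes are the flange's). Camera axes: x right, y down, z forward; pixel columns grow to the right and rows downward; lengths in m; the calibration is good to about 2 mm. A picture is of the moment at which its call begins: read the wrist's pose just before it.
- manip.hand_in(): hands the job in; it is judged then, once.
The state is a dict: "t": time; "q": joint angles; "qvel": joint speeds; "joint_torque": joint torques, N m; "position": TCP position; "orientation": TCP orientation; "wrist_force": force on the tool from outside, world axes, zero at the start; "moment": the same for the moment, N m; "finger_gap": finger opening in m; "finger_force": force on a finger pad.
Only numpy, scipy, OpenCV 4.12 (cv2) and the standard library are available. Lean on these libraries where they do the work, as an engineer would, in place of code of your own. Each camera call takes 0.05 s, during which the arm holds its last target. There are 200 camera calls.

## Working session

There is one attempt and no reset: what is moved stays moved. The work goes in short steps, Python scripts to look and compute and a tool call to move; the robot and the scene stay as the last step left them, time stands still between calls to the robot, and variables do not carry over. Pictures are saved under pics/ and viewed, at most 14 in all, crops included, and the job is handed in when it is done.

Besides the shell and the picture viewer there is one more tool, called after "Call:" in YAML: its name, and indented under it one key for each argument. apply_moves: Moves the arm, as the interface text tells. Its arguments: {"type":"object","properties":{"steps":{"type":"array"}},"required":["steps"]}

```bash
mkdir -p pics; cat > h.py <<'E'
import numpy as np, cv2, sys
from workcell import manip, cams
def grab(n):
    o=manip.get_obs(); c=cams.read_camera(n)
    if n=="wrist":
        M=np.array(c["mount"]); T=np.eye(4); T[:3,:3]=o["orientation"]; T[:3,3]=o["position"]
        W=T@M; c["Rw"]=W[:3,:3]; c["tw"]=W[:3,3]
    else:
        R=np.array(c["R"]); c["Rw"]=R.T; c["tw"]=-R.T@np.array(c["t"])
    return c
def rays(c,uv):
    uv=np.asarray(uv,float).reshape(-1,1,2)
    p=cv2.undistortPoints(uv,np.array(c["mtx"]),np.array([c["k1"],0,0,0,0.])).reshape(-1,2)
    return np.c_[p,np.ones(len(p))]@c["Rw"].T
def onplane(c,uv,z):
    d=rays(c,uv); return c["tw"]+d*((z-c["tw"][2])/d[:,2])[:,None]
def depthpts(c,uv):
    uv=np.asarray(uv).reshape(-1,2).astype(int); d=rays(c,uv)
    return c["tw"]+d*c["range_z"][uv[:,1],uv[:,0]][:,None]
def save(c,n,crop=None,s=1):
    im=c["pixels"][:,:,::-1]
    if crop: im=im[crop[1]:crop[3],crop[0]:crop[2]]
    cv2.imwrite("pics/"+n,cv2.resize(im,None,fx=s,fy=s,interpolation=cv2.INTER_CUBIC))
E
python3 - <<'E'
from h import *
for n in("scene","side"):
    c=grab(n); save(c,n+"0.png"); print(n,c["tw"],c["Rw"][:,2],c["mtx"][0],c["k1"])
print(manip.get_obs())
E
```

```text
scene [ 1.42013875 -0.37242626  1.48790387] [-0.49985028  0.21024374 -0.84020668] [460.99241529   0.         323.10058855] 0.005657974901048447
side [ 0.10678808 -0.9475286   1.25670074] [ 0.28663145  0.58520036 -0.75854001] [505.01694998   0.         322.36280162] -0.04793305449111674
{'t': 0.1, 'q': array([ 1.07741641e+00,  3.00406695e-01,  1.52153737e+00, -2.63607661e-05,
        1.32069708e+00, -6.66137041e-02]), 'qvel': array([-0.00049348, -0.00081358, -0.00036194,  0.00185984, -0.00159917,
        0.00012143]), 'joint_torque': array([ 9.04901262e-04, -5.44384539e+01, -3.62368155e+01, -8.90583760e-05,
        3.09282121e-03, -7.22218556e-05]), 'position': array([0.22757362, 0.50047209, 0.23077514]), 'orientation': array([[-9.10311762e-01,  4.13923027e-01, -4.74075364e-04],
       [ 4.13923296e-01,  9.10311282e-01, -9.35539170e-04],
       [ 4.43149473e-05, -1.04786315e-03, -9.99999450e-01]]), 'wrist_force': array([-0.32534438, -0.39016891, -0.07701569]), 'moment': array([ 0.0441504 , -0.06200481,  0.04196954]), 'finger_force': 0.0, 'finger_gap': 0.08534262799891373}
```

View pics/scene0.png

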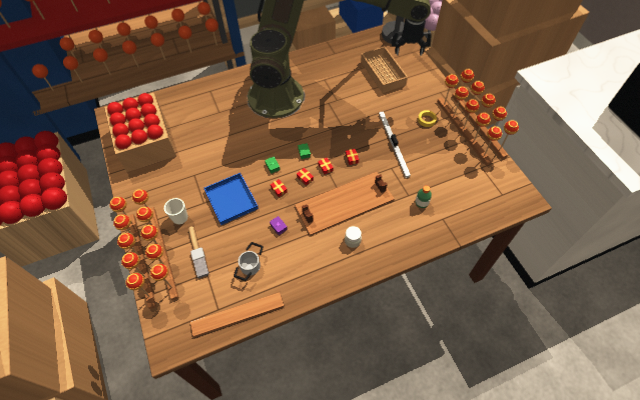

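View pics/side0.png

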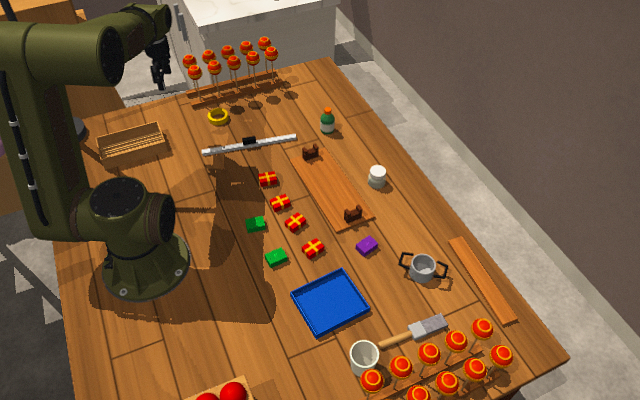

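Candidates: red parcels at scene (279,188), (305,176), (326,166), (352,156). Look-alikes to leave: green (272,164) and (305,152), purple (278,225), the loose board at (237,314) and the red baubles at the table's edges. The rack is at (347,205), the bar at (394,145) and the tray at (230,198).

```bash
cat >> h.py <<'E'
def allpts(c):
    v,u=np.mgrid[0:400,0:640]; uv=np.c_[u.ravel(),v.ravel()]
    return depthpts(c,uv).reshape(400,640,3)
def rect(P):
    (cx,cy),(w,h),a=cv2.minAreaRect((P[:,:2]*1000).astype(np.float32))
    if w<h: w,h,a=h,w,a+90
    a=(a+90)%180-90
    return [round(float(x),1) for x in(cx,cy,w,h,a)]   # mm, long side, short, angle of long axis deg
def blobs(c,m,P,amin=30):
    m=cv2.morphologyEx(m.astype(np.uint8),cv2.MORPH_CLOSE,np.ones((3,3)))
    n,l,s,ce=cv2.connectedComponentsWithStats(m)
    for i in range(1,n):
        if s[i,4]>=amin:
            Q=P[(l==i)]; yield ce[i].round(0),s[i,4],rect(Q),Q[:,2].mean().round(4)
def parcels(c,P,z0=.019,z1=.03):
    p=c["pixels"].astype(int); r,g,b=p[...,0],p[...,1],p[...,2]
    m=(r>110)&(b<90)&((g<70)|((g>120)&(r>180)))&(P[...,2]>z0)&(P[...,2]<z1)&(P[...,0]>.2)&(P[...,0]<.8)&(abs(P[...,1])<.45)
    return blobs(c,m,P)
E
python3 - <<'E'
from h import *
for n in("scene","side"):
    c=grab(n);P=allpts(c);p=c["pixels"].astype(int); r,g,b=p[...,0],p[...,1],p[...,2]
    W=(P[...,0]>.15)&(P[...,0]<.9)&(abs(P[...,1])<.5)
    print(n)
    for x in parcels(c,P):print("parcel",*x)
    for x in blobs(c,W&(b>100)&(r<70)&(b>g+50),P,100):print("tray",*x)
    for x in blobs(c,W&(P[...,2]>.007)&(P[...,2]<.02)&(r>b+40),P,300):print("board",*x)
    for x in blobs(c,W&(P[...,2]>.036)&(P[...,2]<.07)&(r<110),P,15):print("posts",*x)
    for x in blobs(c,W&(P[...,2]>.007)&(P[...,2]<.02)&(abs(r-b)<40)&(r>110),P,20):print("bar",*x)
    for x in blobs(c,W&(P[...,2]>.028)&(P[...,2]<.045)&(r<80),P,15):print("dark",*x)
c=grab("wrist");print(c["tw"],c["Rw"],c["mount"])
E
```

```text
scene
parcel [352. 155.] 113 [443.5, 164.5, 59.1, 40.9, -10.5] 0.0241
parcel [325. 164.] 112 [443.9, 48.6, 56.2, 40.6, 3.2] 0.0239
parcel [305. 175.] 115 [458.7, -44.4, 54.1, 43.4, 16.3] 0.0244
parcel [278. 186.] 111 [468.5, -155.5, 56.0, 40.6, 17.6] 0.0235
tray [230. 198.] 1399 [882.4, -319.9, 1069.8, 151.7, 2.5] 0.0127
board [344. 203.] 2864 [900.5, -175.3, 1054.8, 350.6, -39.2] 0.0155
board [251. 309.] 930 [1128.7, -404.2, 581.4, 202.1, -1.3] 0.0198
posts [387.  85.] 29 [780.3, 39.4, 1520.8, 53.6, -34.8] 0.0915
posts [395. 138.] 35 [447.4, 348.9, 46.8, 16.4, -5.6] 0.0388
posts [170. 149.] 26 [780.2, -428.5, 1284.7, 15.7, 5.7] 0.107
posts [380. 182.] 54 [622.6, 199.3, 52.7, 21.8, 4.1] 0.0469
posts [423. 197.] 84 [1072.1, -26.8, 980.8, 46.2, -45.6] 0.0779
posts [306. 213.] 60 [631.3, -104.1, 50.6, 19.9, 1.8] 0.0468
posts [253. 249.] 85 [685.4, -333.8, 75.0, 51.0, 76.4] 0.0441
posts [244. 273.] 108 [756.2, -378.0, 70.7, 63.4, 58.8] 0.0428
bar [386. 124.] 114 [865.4, 27.4, 1366.2, 61.5, -33.2] 0.0268
bar [402. 161.] 148 [542.3, 335.5, 150.5, 19.3, -9.3] 0.0134
bar [204. 260.] 38 [647.
[... 1964 characters left out ...]
7
dark [278. 254.] 35 [363.3, -141.4, 39.3, 30.6, -7.7] 0.0275
dark [417. 258.] 15 [721.9, -326.6, 15.2, 4.4, 13.5] 0.0354
dark [443. 264.] 23 [775.9, -379.0, 32.7, 9.6, -64.7] 0.0449
dark [443. 276.] 15 [754.4, -413.9, 18.5, 8.3, 9.8] 0.0443
[0.16279537 0.52987576 0.37467751] [[ 4.14533712e-01  8.72264203e-01  2.59455124e-01]
 [ 9.10033906e-01 -3.97234262e-01 -1.18504139e-01]
 [-3.02453495e-04  2.85236920e-01 -9.58456993e-01]] [[-6.48211400e-04 -9.58439482e-01 -2.85295181e-01  7.11439564e-02]
 [ 9.99999720e-01 -7.28040818e-04  1.73756335e-04 -2.26654416e-04]
 [-3.74241469e-04 -2.85294988e-01  9.58439685e-01 -1.43715871e-01]
 [ 0.00000000e+00  0.00000000e+00  0.00000000e+00  1.00000000e+00]]
```

```bash
sed -i 's/    m=cv2.morphologyEx/    m0=m; m=cv2.morphologyEx/; s/Q=P\[(l==i)\]/Q=P[(l==i)\&m0]/' h.py
cat >> h.py <<'E'
from scipy.spatial.transform import Rotation as Ro
def pose(yaw,tilt): return Ro.from_euler('z',yaw,degrees=True)*Ro.from_euler('y',-tilt,degrees=True)*Ro.from_matrix(np.diag([1,-1,-1.]))
def plan(*tg,start=None):
    """tg: (x,y,z mm, yaw, tilt, grip); prints one tool-frame move per call, from the pose now (or start)"""
    o=manip.get_obs(); p,R=o["position"]*1000,Ro.from_matrix(o["orientation"])
    if start: p,R=np.array(start[:3],float),pose(*start[3:5])
    else: print("now",p.round(1),"xax",R.as_matrix()[:,0].round(3),"z",R.as_matrix()[:,2].round(3),"gap",round(o["finger_gap"]*1000,1),"t",round(o["t"],1))
    for t in tg:
        q=np.array(t[:3],float); S=pose(t[3],t[4]); rv=(R.inv()*S).as_rotvec(degrees=True)
        n=int(max(np.ceil(np.linalg.norm(rv)/42),np.ceil(np.linalg.norm(q-p)/220),1))
        for i in range(n):
            q1=p+(q-p)/(n-i); S1=R*Ro.from_rotvec((R.inv()*S).as_rotvec()/(n-i))
            d=R.inv().apply(q1-p); r=(R.inv()*S1).as_rotvec(degrees=True)
            print(t if i==n-1 else "  ..",np.r_[d.round(0),r.round(1)].tolist(),"g",t[5]); p,R=q1,S1
E
python3 - <<'E'
from h import *
for n in("scene","side"):
    c=grab(n);P=allpts(c);p=c["pixels"].astype(int); r,g,b=p[...,0],p[...,1],p[...,2]
    W=(P[...,0]>.15)&(P[...,0]<.9)&(abs(P[...,1])<.5)
    print(n)
    for x in parcels(c,P):print("parcel",*x)
    for x in blobs(c,W&(b>70)&(r<70)&(b>g+40),P,300):print("tray",*x)
    for x in blobs(c,W&(P[...,2]>.007)&(P[...,2]<.02)&(r>b+40),P,1500):print("board",*x)
    for x in blobs(c,W&(P[...,2]>.052)&(P[...,2]<.062)&(r<110),P,8):print("posttop",*x)
    for x in blobs(c,W&(b>r)&(r>g+20)&(b>60),P,30):print("purple",*x)
plan((450,165,120,-10,0,-1),(450,165,40,-10,-20,-1),(450,165,2,-10,-20,-1))
save(grab("scene"),"crop1.png",(250,130,420,240),4)
E
```

```text
scene
parcel [352. 155.] 115 [445.1, 162.3, 59.0, 39.7, -11.9] 0.0243
parcel [325. 164.] 108 [445.7, 48.8, 53.3, 41.9, 7.5] 0.0246
parcel [305. 175.] 116 [459.2, -44.6, 54.7, 38.5, 19.7] 0.0244
parcel [278. 187.] 118 [470.3, -155.9, 59.3, 41.1, 12.0] 0.024
tray [230. 197.] 1515 [438.6, -338.4, 177.9, 147.7, 4.7] 0.0054
board [344. 203.] 2845 [622.9, 46.4, 373.3, 163.9, -87.4] 0.0124
posttop [423. 198.] 37 [747.4, 302.7, 44.7, 17.1, 34.7] 0.0578
posttop [305. 208.] 9 [614.1, -106.7, 17.9, 6.2, 78.5] 0.0574
purple [278. 225.] 158 [620.9, -214.3, 60.4, 38.6, 12.4] 0.0231
side
parcel [267. 176.] 159 [444.1, 165.7, 55.5, 45.6, -9.2] 0.0254
parcel [280. 200.] 175 [443.0, 49.2, 55.9, 42.9, 3.5] 0.0252
parcel [295. 220.] 191 [456.9, -45.1, 58.0, 43.6, 11.9] 0.0253
parcel [312. 246.] 217 [465.9, -155.0, 56.6, 44.7, 12.4] 0.025
tray [329. 302.] 3210 [436.3, -338.3, 172.1, 152.8, 4.4] 0.0075
board [331. 188.] 3186 [625.0, 57.0, 379.4, 183.1, 86.1] 0.0135
posttop [328. 122.] 51 [732.4, 301.6, 50.9, 30.8, -13.3] 0.0575
posttop [315. 147.] 11 [636.0, 199.8, 19.7, 8.4, 89.7] 0.0568
posttop [305. 150.] 15 [594.9, 198.4, 15.1, 11.4, -58.0] 0.0563
posttop [359. 208.] 18 [646.9, -103.4, 19.7, 10.2, -88.6] 0.0566
posttop [348. 212.] 18 [607.8, -105.2, 16.8, 13.3, 82.1] 0.0572
purple [366. 245.] 271 [616.8, -214.9, 56.7, 42.5, 13.8] 0.0224
now [227.7 500.6 231.2] xax [-0.91   0.414  0.   ] z [-0. -0. -1.] gap 85.1 t 0.3
  .. [-85.0, -53.0, 28.0, -0.0, 0.0, 41.4] g -1
  .. [-99.0, 16.0, 28.0, -0.0, 0.0, 41.4] g -1
  .. [-64.0, 78.0, 28.0, -0.0, 0.0, 41.4] g -1
(450, 165, 120, -10, 0, -1) [4.0, 101.0, 28.0, -0.0, 0.0, 41.4] g -1
(450, 165, 40, -10, -20, -1) [0.0, 0.0, 80.0, -0.0, -20.0, -0.0] g -1
(450, 165, 2, -10, -20, -1) [13.0, -0.0, 36.0, -0.0, 0.0, -0.0] g -1
```

View pics/crop1.png

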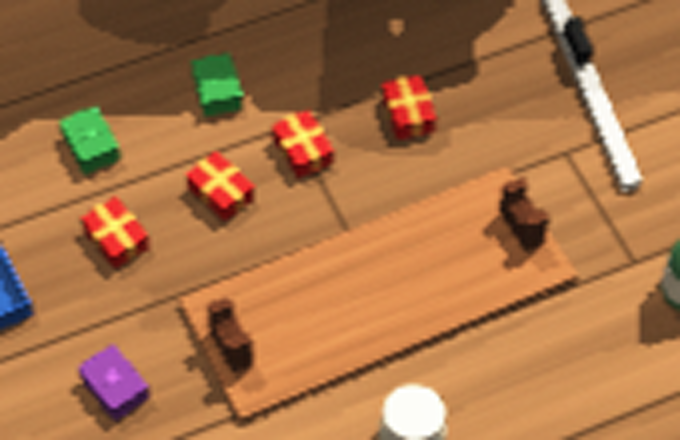

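The crop shows four red parcels with gold crosses (scene 278,187 / 305,175 / 325,164 / 352,155), distinct from the green and purple blocks. Starting with the parcel near (444,164).

Call:
apply_moves:
  steps:
    - [-85,-53,28,0,0,41.4,-1]
    - [-85,-53,28,0,0,41.4,-1]
    - [-85,-53,28,0,0,41.4,-1]
    - [-85,-53,28,0,0,41.4,-1]
    - [-85,-53,28,0,0,41.4,-1]

```text
t: 0.9
position: [0.2834, 0.4169, 0.2033]
orientation: [[-0.403, 0.915, 0.0], [0.915, 0.403, 0.0], [0.0, 0.0, -1.0]]
wrist_force: [-0.2, 0.7, -0.1]
finger_gap: 0.0852
finger_force: 0.0
```

Call:
apply_moves:
  steps:
    - [-99,16,28,0,0,41.4,-1]
    - [-99,16,28,0,0,41.4,-1]
    - [-99,16,28,0,0,41.4,-1]
    - [-99,16,28,0,0,41.4,-1]
    - [-99,16,28,0,0,41.4,-1]

```text
t: 1.4
position: [0.3385, 0.333, 0.1753]
orientation: [[0.303, 0.953, 0.0], [0.953, -0.303, 0.0], [0.0, -0.0, -1.0]]
wrist_force: [0.4, 0.5, 0.5]
finger_gap: 0.0855
finger_force: 0.0
```

Call:
apply_moves:
  steps:
    - [-64,78,28,0,0,41.4,-1]
    - [-64,78,28,0,0,41.4,-1]
    - [-64,78,28,0,0,41.4,-1]
    - [-64,78,28,0,0,41.4,-1]
    - [-64,78,28,0,0,41.4,-1]

```text
t: 1.9
position: [0.394, 0.2487, 0.1472]
orientation: [[0.858, 0.514, -0.0], [0.514, -0.858, -0.0], [-0.0, -0.0, -1.0]]
wrist_force: [-0.7, 0.1, -0.2]
finger_gap: 0.0853
finger_force: 0.0
```

Call:
apply_moves:
  steps:
    - [4,101,28,0,0,41.4,-1]
    - [4,101,28,0,0,41.4,-1]
    - [4,101,28,0,0,41.4,-1]
    - [4,101,28,0,0,41.4,-1]
    - [4,101,28,0,0,41.4,-1]

```text
t: 2.4
position: [0.4499, 0.1645, 0.1191]
orientation: [[0.983, -0.182, -0.0], [-0.182, -0.983, -0.0], [-0.0, 0.0, -1.0]]
wrist_force: [-0.5, 0.3, 0.6]
finger_gap: 0.0852
finger_force: 0.0
```

```bash
python3 - <<'E'
from h import *
plan((450,165,40,-10,-20,-1),(450,165,2,-10,-20,-1))
c=grab("wrist");P=allpts(c);save(c,"w1.png")
for x in parcels(c,P):print("parcel",*x)
E
```

```text
now [449.9 164.5 119.1] xax [ 0.983 -0.182 -0.   ] z [-0. -0. -1.] gap 85.2 t 2.4
(450, 165, 40, -10, -20, -1) [0.0, -1.0, 79.0, -0.1, -20.0, -0.5] g -1
(450, 165, 2, -10, -20, -1) [13.0, -0.0, 36.0, 0.0, 0.0, -0.0] g -1
parcel [604. 137.] 4273 [457.8, -45.8, 58.1, 41.7, 19.6] 0.0248
parcel [482. 178.] 4204 [444.0, 47.3, 57.8, 41.9, 2.8] 0.025
parcel [326. 203.] 4121 [444.9, 162.3, 58.3, 40.8, -10.7] 0.0251
```

View pics/w1.png

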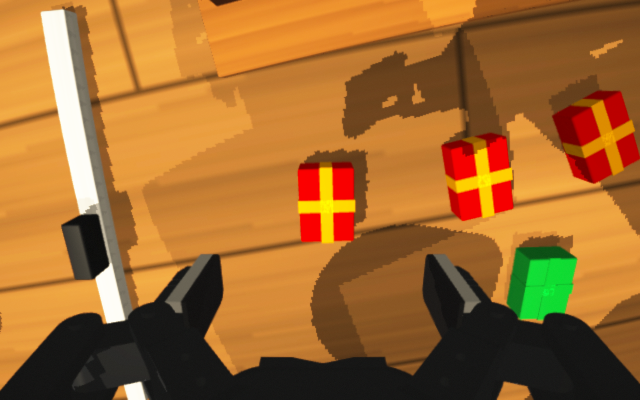

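The parcel is centred at (326,203) in the wrist view, with the fingers straddling below it. Descending with an inward tilt, gripping and lifting.

Call:
apply_moves:
  steps:
    - [3,3,79,0,-20,0,-1]
    - [3,3,79,0,-20,0,-1]
    - [3,3,79,0,-20,0,-1]
    - [3,3,79,0,-20,0,-1]

```text
t: 2.85
position: [0.4522, 0.1611, 0.0388]
orientation: [[0.924, -0.173, -0.34], [-0.163, -0.985, 0.06], [-0.345, 0.0, -0.939]]
wrist_force: [0.2, -0.3, 0.4]
finger_gap: 0.0854
finger_force: 0.0
```

Call:
apply_moves:
  steps:
    - [13,0,36,0,0,0,-1]
    - [13,0,36,0,0,0,-1]
    - [13,0,36,0,0,0,0.8]
    - [13,0,36,0,0,0,0.8]
    - [13,0,36,0,0,0,0.8]

```text
t: 3.35
position: [0.4527, 0.1618, 0.0036]
orientation: [[0.926, -0.174, -0.334], [-0.163, -0.985, 0.06], [-0.339, -0.001, -0.941]]
wrist_force: [-0.1, 0.7, -1.0]
finger_gap: 0.044
finger_force: 0.0
```

Call:
apply_moves:
  steps:
    - [0,0,0,0,0,0,0.8]
    - [0,0,0,0,0,0,0.8]
    - [0,0,0,0,0,0,0.8]
    - [0,0,0,0,0,0,0.8]

```text
t: 3.75
position: [0.4528, 0.1618, 0.0037]
orientation: [[0.926, -0.174, -0.335], [-0.164, -0.985, 0.06], [-0.34, -0.001, -0.94]]
wrist_force: [-1.5, -0.5, 10.8]
finger_gap: 0.0392
finger_force: 60.6
```

```bash
python3 - <<'E'
from h import *
plan((470,150,170,-10,-20,.8),(560,124,190,2,25,.8),(674,124,110,2,70,.8),(674,124,48,2,70,.8))
print(manip.get_obs()["finger_force"])
E
```

```text
now [452.8 161.8   3.7] xax [ 0.926 -0.164 -0.34 ] z [-0.335  0.06  -0.94 ] gap 39.2 t 3.8
(470, 150, 170, -10, -20, 0.8) [-39.0, 8.0, -163.0, -0.1, -0.1, -0.0] g 0.8
  .. [40.0, 5.0, -25.0, 0.3, 22.4, -6.2] g 0.8
(560, 124, 190, 2, 25, 0.8) [46.0, 10.0, -8.0, 0.3, 22.4, -6.2] g 0.8
  .. [35.0, 2.0, 60.0, 0.0, 22.5, -0.0] g 0.8
(674, 124, 110, 2, 70, 0.8) [9.0, 2.0, 69.0, -0.0, 22.5, 0.0] g 0.8
(674, 124, 48, 2, 70, 0.8) [-58.0, 0.0, 21.0, 0.0, 0.0, 0.0] g 0.8
60.5631959438324
```

Call:
apply_moves:
  steps:
    - [-39,8,-163,0,0,0,0.8]
    - [-39,8,-163,0,0,0,0.8]
    - [-39,8,-163,0,0,0,0.8]
    - [-39,8,-163,0,0,0,0.8]

```text
t: 4.15
position: [0.471, 0.1503, 0.1741]
orientation: [[0.928, -0.175, -0.329], [-0.164, -0.985, 0.061], [-0.335, -0.003, -0.942]]
wrist_force: [0.3, 0.4, -1.1]
finger_gap: 0.0387
finger_force: 60.7
```

Call:
apply_moves:
  steps:
    - [40,5,-25,0,22.4,-6.2,0.8]
    - [40,5,-25,0,22.4,-6.2,0.8]
    - [40,5,-25,0,22.4,-6.2,0.8]

```text
t: 4.45
position: [0.5146, 0.1372, 0.1797]
orientation: [[0.996, -0.068, 0.052], [-0.068, -0.998, 0.013], [0.051, -0.017, -0.999]]
wrist_force: [-0.1, -0.5, 0.3]
finger_gap: 0.039
finger_force: 60.6
```

Call:
apply_moves:
  steps:
    - [46,10,-8,0,22.4,-6.2,0.8]
    - [46,10,-8,0,22.4,-6.2,0.8]
    - [46,10,-8,0,22.4,-6.2,0.8]

```text
t: 4.75
position: [0.5589, 0.124, 0.1894]
orientation: [[0.903, 0.037, 0.428], [0.037, -0.999, 0.007], [0.428, 0.009, -0.904]]
wrist_force: [0.9, 1.3, -0.2]
finger_gap: 0.0387
finger_force: 60.6
```

Call:
apply_moves:
  steps:
    - [35,2,60,0,22.5,0,0.8]
    - [35,2,60,0,22.5,0,0.8]
    - [35,2,60,0,22.5,0,0.8]

```text
t: 5.05
position: [0.6167, 0.1199, 0.1481]
orientation: [[0.718, 0.027, 0.696], [0.031, -1.0, 0.006], [0.696, 0.017, -0.718]]
wrist_force: [0.5, -0.0, 0.2]
finger_gap: 0.0388
finger_force: 60.7
```

Call:
apply_moves:
  steps:
    - [9,2,69,0,22.5,0,0.8]
    - [9,2,69,0,22.5,0,0.8]
    - [9,2,69,0,22.5,0,0.8]
    - [9,2,69,0,22.5,0,0.8]

```text
t: 5.45
position: [0.7048, 0.1008, 0.1801]
orientation: [[0.574, 0.079, 0.815], [0.033, -0.997, 0.073], [0.819, -0.015, -0.574]]
wrist_force: [1.3, 0.1, -0.6]
finger_gap: 0.039
finger_force: 61.3
```

```bash
python3 - <<'E'
from h import *
plan((672,122,80,2,70,.8),(672,122,49,2,70,.8))
c=grab("side");save(c,"s2.png",(220,80,460,260),3)
E
```

```text
now [704.8 100.8 180.1] xax [0.574 0.033 0.819] z [ 0.815  0.073 -0.574] gap 39.0 t 5.5
(672, 122, 80, 2, 70, 0.8) [-100.0, -22.0, 32.0, -2.7, 15.1, 0.4] g 0.8
(672, 122, 49, 2, 70, 0.8) [-29.0, 0.0, 11.0, 0.0, 0.0, -0.0] g 0.8
```

View pics/s2.png

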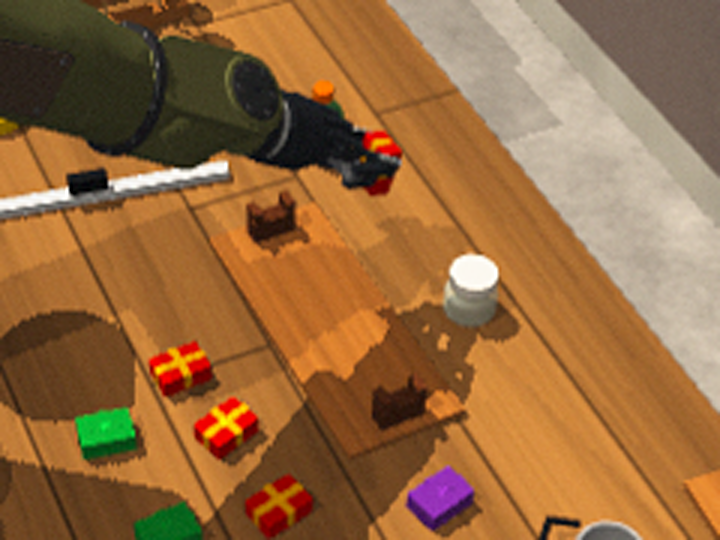

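The last move was deflected: the outward tilt stopped at about 55°, which looks like a wrist limit. The view shows the parcel still held near (380,165), clear of the glue bottle. Checking the joints, then trying 55°.

```bash
python3 - <<'E'
from h import *
print(manip.get_obs()["q"].round(2))
plan((660,122,120,2,45,.8),(672,122,90,2,52,.8))
E
```

```text
[ 0.09  0.4   1.77 -0.96  0.    2.55]
now [705.7 101.  183.4] xax [0.569 0.033 0.821] z [ 0.818  0.074 -0.57 ] gap 38.5 t 5.5
(660, 122, 120, 2, 45, 0.8) [-77.0, -24.0, 0.0, -2.5, -10.2, 1.0] g 0.8
(672, 122, 90, 2, 52, 0.8) [-13.0, 0.0, 30.0, 0.0, 7.0, -0.0] g 0.8
```

Call:
apply_moves:
  steps:
    - [-40,-10,-40,-2,-15,0,0.8]
    - [-40,-10,-60,-2,-30,0,0.8]
    - [-40,-10,-60,-2,-30,0,0.8]
    - [-40,-10,-60,-2,-30,0,0.8]
    - [-40,-10,-60,-2,-30,0,0.8]

```text
t: 6.0
position: [0.6296, 0.1076, 0.1837]
orientation: [[0.894, 0.06, 0.444], [0.058, -0.998, 0.018], [0.444, 0.01, -0.896]]
wrist_force: [0.2, -1.2, -0.1]
finger_gap: 0.039
finger_force: 61.3
```

```bash
python3 - <<'E'
from h import *
print(manip.get_obs()["q"].round(2))
plan((600,0,200,2,0,.8),(600,0,200,90,0,.8),(600,0,200,90,35,.8))
E
```

```text
[ 0.13  0.33  1.66 -0.06  0.69  1.67]
now [629.6 107.6 183.7] xax [0.894 0.058 0.444] z [ 0.444  0.018 -0.896] gap 39.0 t 6.0
(600, 0, 200, 2, 0, 0.8) [-25.0, 106.0, -30.0, 0.2, -26.4, 1.6] g 0.8
  .. [0.0, 0.0, 0.0, -0.0, 0.0, -29.3] g 0.8
  .. [0.0, 0.0, 0.0, -0.0, 0.0, -29.3] g 0.8
(600, 0, 200, 90, 0, 0.8) [0.0, 0.0, 0.0, -0.0, 0.0, -29.3] g 0.8
(600, 0, 200, 90, 35, 0.8) [0.0, 0.0, 0.0, -0.0, 35.0, 0.0] g 0.8
```

Call:
apply_moves:
  steps:
    - [-25,106,-30,0,-26.4,1.6,0.8]
    - [-25,106,-30,0,-26.4,1.6,0.8]
    - [-25,106,-30,0,-26.4,1.6,0.8]
    - [-25,106,-30,0,-26.4,1.6,0.8]

```text
t: 6.4
position: [0.6024, -0.0036, 0.2]
orientation: [[1.0, 0.027, 0.002], [0.027, -1.0, -0.007], [0.001, 0.007, -1.0]]
wrist_force: [-0.2, 0.6, 0.1]
finger_gap: 0.0391
finger_force: 61.3
```

Call:
apply_moves:
  steps:
    - [0,0,0,0,0,-42,0.8]
    - [0,0,0,0,0,-42,0.8]
    - [0,0,0,0,0,-42,0.8]
    - [0,0,0,0,0,-42,0.8]
    - [0,0,0,0,0,-42,0.8]

```text
t: 6.9
position: [0.6018, -0.0008, 0.1989]
orientation: [[0.718, 0.696, 0.007], [0.696, -0.718, -0.006], [0.001, 0.009, -1.0]]
wrist_force: [-0.8, -0.5, -1.0]
finger_gap: 0.0386
finger_force: 61.1
```

Call:
apply_moves:
  steps:
    - [0,0,0,0,0,-42,0.8]
    - [0,0,0,0,0,-42,0.8]
    - [0,0,0,0,0,-42,0.8]
    - [0,0,0,0,0,-42,0.8]
    - [0,0,0,0,0,-42,0.8]

```text
t: 7.4
position: [0.6017, -0.0008, 0.1989]
orientation: [[0.068, 0.998, 0.007], [0.998, -0.068, -0.006], [-0.006, 0.007, -1.0]]
wrist_force: [-0.2, 0.0, -0.4]
finger_gap: 0.0386
finger_force: 61.1
```

Call:
apply_moves:
  steps:
    - [0,0,0,0,35,-3,0.8]
    - [0,0,0,0,35,-3,0.8]
    - [0,0,0,0,35,-3,0.8]
    - [0,0,0,0,35,-3,0.8]
    - [0,0,0,0,35,-3,0.8]

```text
t: 7.9
position: [0.6015, -0.0028, 0.1974]
orientation: [[0.013, 0.999, 0.032], [0.821, -0.029, 0.57], [0.571, 0.019, -0.821]]
wrist_force: [0.5, 0.9, -0.8]
finger_gap: 0.0384
finger_force: 66.3
```

```bash
python3 - <<'E'
from h import *
print(manip.get_obs()["q"].round(2))
plan((624,0,120,92,70,.8))
E
```

```text
[-0.3   0.5   1.43  0.6   1.41 -0.43]
now [601.5  -2.8 197.4] xax [0.013 0.821 0.571] z [ 0.032  0.57  -0.821] gap 38.4 t 7.9
(624, 0, 120, 92, 70, 0.8) [-42.0, 21.0, 66.0, 3.6, 35.2, -1.4] g 0.8
```

The sideways tilt has ample range (q4 positive). Standing the parcel on the board with the tool pointing along +y.

```bash
python3 - <<'E'
from h import *
plan((624,60,130,92,70,.8),(624,88,50,92,70,.8))
E
```

```text
now [601.5  -2.8 197.4] xax [0.013 0.821 0.571] z [ 0.032  0.57  -0.821] gap 38.4 t 7.9
(624, 60, 130, 92, 70, 0.8) [13.0, 19.0, 92.0, 3.6, 35.2, -1.4] g 0.8
(624, 88, 50, 92, 70, 0.8) [-66.0, 1.0, 54.0, 0.0, 0.0, 0.0] g 0.8
```

Call:
apply_moves:
  steps:
    - [13,19,92,3.6,35.2,-1.4,0.8]
    - [13,19,92,3.6,35.2,-1.4,0.8]
    - [13,19,92,3.6,35.2,-1.4,0.8]
    - [13,19,92,3.6,35.2,-1.4,0.8]
    - [13,19,92,3.6,35.2,-1.4,0.8]

```text
t: 8.4
position: [0.6231, 0.061, 0.1278]
orientation: [[-0.008, 0.999, -0.038], [0.345, 0.038, 0.938], [0.939, -0.005, -0.345]]
wrist_force: [-0.6, 0.7, -0.7]
finger_gap: 0.0388
finger_force: 66.3
```

Call:
apply_moves:
  steps:
    - [-40,1,33,0,0,0,0.8]
    - [-60,1,50,0,0,0,0.8]
    - [-66,1,54,0,0,0,0.8]
    - [-66,1,54,0,0,0,0.8]

```text
t: 8.8
position: [0.624, 0.0891, 0.0505]
orientation: [[-0.014, 0.999, -0.037], [0.35, 0.04, 0.936], [0.937, 0.0, -0.35]]
wrist_force: [0.2, 0.2, 0.2]
finger_gap: 0.039
finger_force: 66.3
```

```bash
python3 - <<'E'
from h import *
print(manip.get_obs()["q"].round(2),manip.get_obs()["wrist_force"])
plan((624,88,49,92,70,.8))
save(grab("scene"),"s3.png",(290,100,450,230),4)
E
```

```text
[-0.27  0.95  1.36  1.1   1.55 -0.79] [0.17543892 0.24996228 0.22958264]
now [624.   89.1  50.5] xax [-0.014  0.35   0.937] z [-0.037  0.936 -0.35 ] gap 39.0 t 8.8
(624, 88, 49, 92, 70, 0.8) [-2.0, -0.0, -1.0, -0.3, 0.5, 0.1] g 0.8
```

View pics/s3.png

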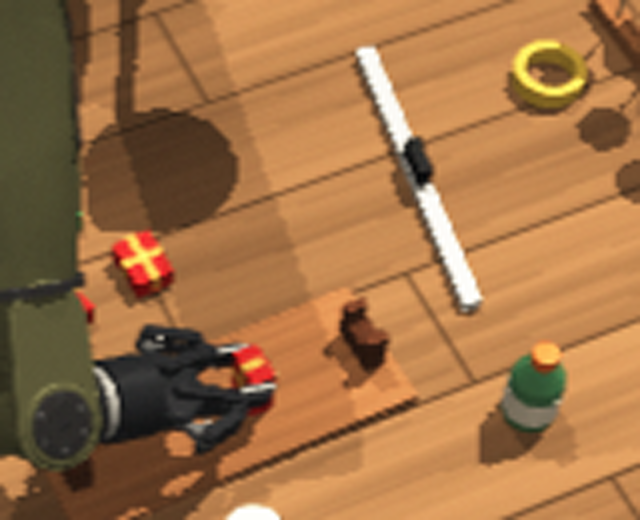

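The parcel stands upright in the fingers at (253,375) in the crop, over the board and between the posts. Lowering, releasing and backing off.

Call:
apply_moves:
  steps:
    - [-2,0,0,0,0,0,0.8]
    - [-2,0,0,0,0,0,0.8]
    - [-2,0,0,0,0,0,-0.2]
    - [-2,0,0,0,0,0,-0.4]
    - [-2,0,0,0,0,0,-0.4]

```text
t: 9.35
position: [0.6241, 0.087, 0.0479]
orientation: [[-0.014, 0.999, -0.035], [0.347, 0.038, 0.937], [0.938, 0.001, -0.347]]
wrist_force: [0.2, 0.2, -0.4]
finger_gap: 0.0597
finger_force: 0.0
```

Call:
apply_moves:
  steps:
    - [-2,0,0,0,0,0,-0.4]
    - [-2,0,-20,0,0,0,-0.4]
    - [-2,0,-50,0,0,0,-0.4]
    - [30,0,-90,0,0,0,-0.4]
    - [60,0,-120,0,0,0,-0.4]

```text
t: 9.85
position: [0.6272, -0.0075, 0.1467]
orientation: [[-0.012, 0.999, -0.034], [0.346, 0.036, 0.938], [0.938, -0.001, -0.346]]
wrist_force: [-0.2, -0.4, 0.7]
finger_gap: 0.0597
finger_force: 0.0
```

```bash
python3 - <<'E'
from h import *
plan((624,0,200,92,35,1),(624,115,180,92,0,1),(624,125,58,92,0,1))
save(grab("scene"),"s4.png",(290,130,410,230),4)
E
```

```text
now [627.2  -7.5 146.7] xax [-0.012  0.346  0.938] z [-0.034  0.938 -0.346] gap 59.7 t 9.8
(624, 0, 200, 92, 35, 1) [53.0, -3.0, -11.0, -0.1, -34.7, 0.0] g 1
(624, 115, 180, 92, 0, 1) [83.0, 4.0, 82.0, 0.0, -35.0, 0.0] g 1
(624, 125, 58, 92, 0, 1) [10.0, 0.0, 122.0, 0.0, 0.0, 0.0] g 1
```

View pics/s4.png

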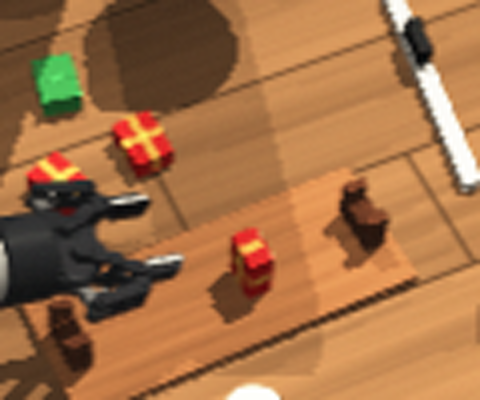

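The parcel stands free at (252,262) in the crop. Moving over it with the fingers shut, then pushing its top toward −y.

Call:
apply_moves:
  steps:
    - [53,-3,-11,0,-34.7,0,1]
    - [53,-3,-11,0,-34.7,0,1]
    - [53,-3,-11,0,-34.7,0,1]
    - [53,-3,-11,0,-34.7,0,1]
    - [53,-3,-11,0,-34.7,0,1]

```text
t: 10.4
position: [0.6247, 0.0037, 0.202]
orientation: [[-0.035, 0.999, -0.018], [0.821, 0.039, 0.57], [0.57, 0.005, -0.822]]
wrist_force: [-0.4, 0.6, 0.7]
finger_gap: -0.0001
finger_force: 0.0
```

Call:
apply_moves:
  steps:
    - [83,4,82,0,-35,0,1]
    - [83,4,82,0,-35,0,1]
    - [83,4,82,0,-35,0,1]
    - [83,4,82,0,-35,0,1]
    - [83,4,82,0,-35,0,1]

```text
t: 10.9
position: [0.6232, 0.1202, 0.1789]
orientation: [[-0.04, 0.999, -0.002], [0.999, 0.04, -0.001], [-0.001, -0.002, -1.0]]
wrist_force: [1.1, 0.1, 0.7]
finger_gap: 0.0003
finger_force: 0.0
```

Call:
apply_moves:
  steps:
    - [10,0,60,0,0,0,1]
    - [10,0,123,0,0,0,1]
    - [10,0,123,0,0,0,1]
    - [0,0,123,0,0,0,1]
    - [-8,0,123,0,0,0,1]

```text
t: 11.4
position: [0.6244, 0.1084, 0.057]
orientation: [[-0.035, 0.999, -0.001], [0.999, 0.035, 0.003], [0.003, -0.001, -1.0]]
wrist_force: [0.3, -0.6, 0.4]
finger_gap: 0.0001
finger_force: 0.0
```

Call:
apply_moves:
  steps:
    - [-8,0,0,0,0,0,1]
    - [-16,0,0,0,0,0,1]
    - [-24,0,0,0,0,0,1]
    - [-32,0,0,0,0,0,1]
    - [-40,0,0,0,0,0,1]

```text
t: 11.9
position: [0.6257, 0.0698, 0.0569]
orientation: [[-0.038, 0.999, 0.001], [0.999, 0.038, 0.001], [0.001, 0.001, -1.0]]
wrist_force: [-0.7, -0.8, 0.5]
finger_gap: 0.0
finger_force: 0.0
```

Call:
apply_moves:
  steps:
    - [0,0,0,0,0,0,1]
    - [0,0,-50,0,0,0,-1]
    - [-20,0,-100,0,0,0,-1]
    - [-40,0,-120,0,0,0,-1]
    - [-40,0,-120,0,0,0,-1]

```text
t: 12.4
position: [0.6285, 0.0286, 0.1809]
orientation: [[-0.036, 0.999, 0.007], [0.999, 0.036, 0.001], [0.0, 0.007, -1.0]]
wrist_force: [0.8, 0.7, -1.0]
finger_gap: 0.0583
finger_force: 0.0
```

```bash
cat >> h.py <<'E'
def woods(c,P):
    """things of parcel height on the board (top at 36 mm), or tray"""
    m=(P[...,2]>.031)&(P[...,2]<.042)&(P[...,0]>.54)&(P[...,0]<.71)&(P[...,1]>-.09)&(P[...,1]<.185)
    return blobs(c,m,P,60)
E
python3 - <<'E'
from h import *
c=grab("wrist");P=allpts(c);save(c,"w2.png")
for x in woods(c,P):print(*x)
plan((624,40,120,92,0,-1))
E
```

```text
[320. 169.] 3042 [628.0, 38.0, 56.4, 40.6, -88.3] 0.0372
now [627.7  29.7 178.2] xax [-0.036  0.999  0.001] z [ 0.003  0.001 -1.   ] gap 65.7 t 12.4
(624, 40, 120, 92, 0, -1) [10.0, -3.0, 58.0, 0.2, -0.0, 0.1] g -1
```

View pics/w2.png

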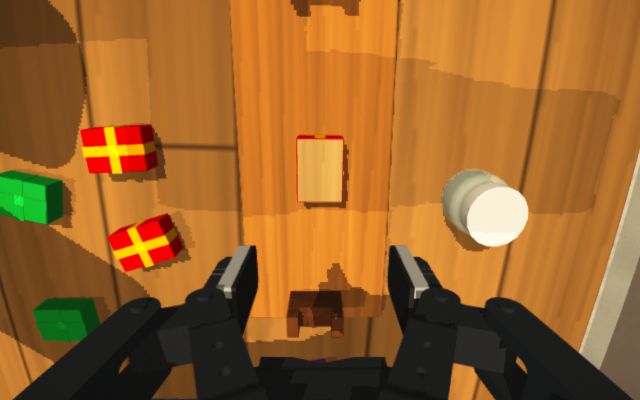

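The parcel lies wood side up, unmarked, at (320,169) in the wrist view, measured at (628,38). Shifting it to the +y end of the rack.

Call:
apply_moves:
  steps:
    - [8,0,50,0,0,0,-1]
    - [8,0,100,0,0,0,-1]
    - [8,0,140,0,0,0,-1]
    - [8,0,164,0,0,0,-1]
    - [8,0,164,0,0,0,-1]

```text
t: 12.95
position: [0.6239, 0.0393, 0.0075]
orientation: [[-0.038, 0.999, -0.008], [0.999, 0.038, 0.001], [0.001, -0.008, -1.0]]
wrist_force: [-0.4, -0.7, 0.3]
finger_gap: 0.0851
finger_force: 0.0
```

Call:
apply_moves:
  steps:
    - [0,0,0,0,0,0,0.8]
    - [0,0,0,0,0,0,0.8]
    - [0,0,0,0,0,0,0.8]
    - [0,0,0,0,0,0,0.8]
    - [0,0,0,0,0,0,0.8]

```text
t: 13.45
position: [0.6277, 0.0386, 0.0143]
orientation: [[-0.038, 0.999, 0.003], [0.999, 0.038, 0.001], [0.001, 0.003, -1.0]]
wrist_force: [-1.2, 0.5, 5.8]
finger_gap: 0.0393
finger_force: 61.2
```

Call:
apply_moves:
  steps:
    - [0,0,-25,0,0,0,0.8]
    - [47,-3,-30,0,0,0,0.8]
    - [94,-6,-30,0,0,0,0.8]
    - [94,-6,-10,0,0,0,0.8]
    - [94,-6,-1,0,0,0,0.8]

```text
t: 13.95
position: [0.6169, 0.1334, 0.0134]
orientation: [[-0.039, 0.999, -0.0], [0.999, 0.039, 0.001], [0.001, -0.0, -1.0]]
wrist_force: [-19.6, 10.5, 74.7]
finger_gap: 0.0389
finger_force: 72.0
```

Call:
apply_moves:
  steps:
    - [0,0,1,0,0,0,0.8]
    - [0,0,1,0,0,0,-0.2]
    - [0,0,1,0,0,0,-0.6]
    - [0,0,-60,0,0,0,-0.8]
    - [0,0,-120,0,0,0,-1]

```text
t: 14.45
position: [0.6166, 0.1314, 0.1129]
orientation: [[-0.037, 0.999, -0.003], [0.999, 0.037, 0.0], [0.001, -0.003, -1.0]]
wrist_force: [0.7, -0.9, 1.2]
finger_gap: 0.0851
finger_force: 0.0
```

```bash
python3 - <<'E'
from h import *
c=grab("side");P=allpts(c)
for x in woods(c,P):print("wood",*x)
for x in parcels(c,P):print("parcel",*x)
c=grab("scene");P=allpts(c)
for x in woods(c,P):print("wood",*x)
for x in parcels(c,P):print("parcel",*x)
plan((450,55,160,4,0,-1))
E
```

```text
wood [319. 165.] 162 [617.2, 132.4, 60.1, 42.9, -88.0] 0.037
parcel [279. 201.] 176 [443.0, 50.3, 58.4, 42.5, -0.3] 0.0251
parcel [295. 220.] 190 [457.7, -44.2, 59.4, 42.3, 20.7] 0.0253
parcel [312. 246.] 207 [467.4, -157.6, 55.9, 43.1, 14.4] 0.0246
wood [364. 190.] 144 [620.1, 132.1, 56.4, 41.6, -87.3] 0.0361
parcel [325. 164.] 107 [445.8, 49.0, 52.9, 41.3, 8.6] 0.024
parcel [305. 175.] 112 [458.5, -43.4, 56.0, 41.6, 25.4] 0.0236
parcel [278. 186.] 121 [468.7, -157.3, 55.0, 39.9, 13.5] 0.0242
now [620.3 132.  120.2] xax [-0.037  0.999  0.002] z [ 0.011  0.003 -1.   ] gap 85.4 t 14.6
  .. [-24.0, -58.0, -14.0, 0.1, -0.2, 29.4] g -1
  .. [-49.0, -39.0, -14.0, 0.1, -0.2, 29.4] g -1
(450, 55, 160, 4, 0, -1) [-61.0, -10.0, -13.0, 0.1, -0.2, 29.4] g -1
```

Placed at about (619,132). Next is the parcel at (444,49); planning the pick and the carry together.

```bash
python3 - <<'E'
from h import *
plan((452,50,150,4,0,-1),(452,50,42,4,-20,-1),(452,50,3,4,-20,-1),(470,50,140,4,-20,.8),(600,0,200,4,0,.8),(600,0,200,92,0,.8),(600,0,200,92,35,.8),(622,60,130,92,70,.8),(622,87,55,92,70,.8))
E
```

```text
now [620.3 132.  120.2] xax [-0.037  0.999  0.002] z [ 0.011  0.003 -1.   ] gap 85.4 t 14.6
  .. [-25.0, -57.0, -11.0, 0.1, -0.2, 29.4] g -1
  .. [-50.0, -37.0, -10.0, 0.1, -0.2, 29.4] g -1
(452, 50, 150, 4, 0, -1) [-62.0, -8.0, -10.0, 0.1, -0.2, 29.4] g -1
(452, 50, 42, 4, -20, -1) [-0.0, 0.0, 108.0, -0.0, -20.0, -0.0] g -1
(452, 50, 3, 4, -20, -1) [13.0, 0.0, 37.0, 0.0, 0.0, 0.0] g -1
(470, 50, 140, 4, -20, 0.8) [-30.0, 1.0, -135.0, 0.0, 0.0, 0.0] g 0.8
(600, 0, 200, 4, 0, 0.8) [98.0, 59.0, -100.0, 0.0, 20.0, 0.0] g 0.8
  .. [0.0, 0.0, 0.0, -0.0, -0.0, -29.3] g 0.8
  .. [0.0, 0.0, 0.0, -0.0, -0.0, -29.3] g 0.8
(600, 0, 200, 92, 0, 0.8) [0.0, 0.0, 0.0, -0.0, -0.0, -29.3] g 0.8
(600, 0, 200, 92, 35, 0.8) [0.0, 0.0, 0.0, 0.0, 35.0, -0.0] g 0.8
(622, 60, 130, 92, 70, 0.8) [8.0, 24.0, 91.0, -0.0, 35.0, 0.0] g 0.8
(622, 87, 55, 92, 70, 0.8) [-61.0, 1.0, 51.0, 0.0, -0.0, 0.0] g 0.8
```

Call:
apply_moves:
  steps:
    - [-25,-57,-11,0,0,29.4,-1]
    - [-25,-57,-11,0,0,29.4,-1]
    - [-25,-57,-11,0,0,29.4,-1]
    - [-25,-57,-11,0,0,29.4,-1]

```text
t: 14.95
position: [0.5612, 0.1042, 0.1241]
orientation: [[0.464, 0.886, 0.001], [0.886, -0.464, 0.001], [0.001, 0.001, -1.0]]
wrist_force: [-0.0, -0.3, -0.3]
finger_gap: 0.0854
finger_force: 0.0
```

Call:
apply_moves:
  steps:
    - [-50,-37,-10,0,0,29.4,-1]
    - [-50,-37,-10,0,0,29.4,-1]
    - [-50,-37,-10,0,0,29.4,-1]
    - [-50,-37,-10,0,0,29.4,-1]

```text
t: 15.35
position: [0.5054, 0.0768, 0.134]
orientation: [[0.839, 0.544, 0.001], [0.544, -0.839, 0.001], [0.002, -0.0, -1.0]]
wrist_force: [-0.4, 0.1, -0.5]
finger_gap: 0.0851
finger_force: 0.0
```

Call:
apply_moves:
  steps:
    - [-62,-8,-10,0,0,29.4,-1]
    - [-62,-8,-10,0,0,29.4,-1]
    - [-62,-8,-10,0,0,29.4,-1]
    - [-62,-8,-10,0,0,29.4,-1]
    - [-62,-8,-10,0,0,29.4,-1]

```text
t: 15.85
position: [0.4494, 0.0496, 0.1437]
orientation: [[0.998, 0.067, 0.001], [0.067, -0.998, 0.001], [0.001, -0.001, -1.0]]
wrist_force: [-0.0, -0.9, -0.1]
finger_gap: 0.0857
finger_force: 0.0
```

```bash
python3 - <<'E'
from h import *
c=grab("wrist");P=allpts(c)
for x in parcels(c,P):print("parcel",*x)
plan((452,50,42,4,-20,-1),(452,50,3,4,-20,-1))
E
```

```text
parcel [441. 186.] 3521 [457.7, -45.6, 57.8, 41.5, 20.5] 0.0251
parcel [576. 184.] 3162 [467.9, -158.4, 57.5, 42.1, 13.1] 0.025
parcel [324. 195.] 3452 [444.0, 47.5, 57.9, 41.1, 2.0] 0.0251
now [449.4  49.7 143.6] xax [0.998 0.07  0.001] z [ 0.001  0.001 -1.   ] gap 85.3 t 15.9
(452, 50, 42, 4, -20, -1) [3.0, -0.0, 102.0, -0.0, -20.0, 0.0] g -1
(452, 50, 3, 4, -20, -1) [13.0, -0.0, 37.0, -0.0, -0.0, -0.0] g -1
```

Call:
apply_moves:
  steps:
    - [3,2,50,0,-10,2,-1]
    - [3,2,85,0,-20,2,-1]
    - [3,2,102,0,-20,2,-1]
    - [3,2,102,0,-20,2,-1]
    - [3,2,102,0,-20,2,-1]

```text
t: 16.4
position: [0.4526, 0.0483, 0.0418]
orientation: [[0.94, 0.036, -0.34], [0.032, -0.999, -0.017], [-0.34, 0.005, -0.94]]
wrist_force: [0.5, 0.4, 0.1]
finger_gap: 0.0852
finger_force: 0.0
```

Call:
apply_moves:
  steps:
    - [8,0,24,0,0,0,-1]
    - [13,0,37,0,0,0,-1]
    - [13,0,37,0,0,0,0.8]
    - [13,0,37,0,0,0,0.8]
    - [13,0,37,0,0,0,0.8]

```text
t: 16.9
position: [0.4526, 0.0482, 0.0034]
orientation: [[0.94, 0.035, -0.339], [0.031, -0.999, -0.017], [-0.34, 0.005, -0.94]]
wrist_force: [-0.2, 1.0, 0.9]
finger_gap: 0.044
finger_force: 0.0
```

Call:
apply_moves:
  steps:
    - [0,0,0,0,0,0,0.8]
    - [0,0,0,0,0,0,0.8]
    - [0,0,0,0,0,0,0.8]

```text
t: 17.2
position: [0.4527, 0.0482, 0.0036]
orientation: [[0.94, 0.035, -0.34], [0.031, -0.999, -0.017], [-0.34, 0.005, -0.94]]
wrist_force: [-0.0, -0.2, 6.3]
finger_gap: 0.0387
finger_force: 60.7
```

Call:
apply_moves:
  steps:
    - [-30,1,-135,0,0,0,0.8]
    - [-30,1,-135,0,0,0,0.8]
    - [-30,1,-135,0,0,0,0.8]
    - [-30,1,-135,0,0,0,0.8]

```text
t: 17.6
position: [0.4724, 0.0486, 0.1448]
orientation: [[0.943, 0.035, -0.332], [0.031, -0.999, -0.016], [-0.333, 0.005, -0.943]]
wrist_force: [0.8, 0.1, -1.2]
finger_gap: 0.0389
finger_force: 60.8
```

Call:
apply_moves:
  steps:
    - [98,59,-100,0,20,0,0.8]
    - [98,59,-100,0,20,0,0.8]
    - [98,59,-100,0,20,0,0.8]
    - [98,59,-100,0,20,0,0.8]
    - [98,59,-100,0,20,0,0.8]

```text
t: 18.1
position: [0.5981, -0.0061, 0.1997]
orientation: [[0.999, 0.034, -0.0], [0.034, -0.999, -0.005], [-0.0, 0.005, -1.0]]
wrist_force: [-1.4, 0.3, -1.1]
finger_gap: 0.0386
finger_force: 60.8
```

Call:
apply_moves:
  steps:
    - [0,0,0,0,0,-42,0.8]
    - [0,0,0,0,0,-42,0.8]
    - [0,0,0,0,0,-42,0.8]
    - [0,0,0,0,0,-42,0.8]
    - [0,0,0,0,0,-42,0.8]

```text
t: 18.6
position: [0.597, -0.005, 0.199]
orientation: [[0.715, 0.7, -0.002], [0.7, -0.715, -0.005], [-0.005, 0.002, -1.0]]
wrist_force: [-0.5, 0.5, -0.2]
finger_gap: 0.039
finger_force: 60.6
```

Call:
apply_moves:
  steps:
    - [0,0,0,0,0,-42,0.8]
    - [0,0,0,0,0,-42,0.8]
    - [0,0,0,0,0,-42,0.8]
    - [0,0,0,0,0,-42,0.8]
    - [0,0,0,0,0,-42,0.8]

```text
t: 19.1
position: [0.597, -0.005, 0.199]
orientation: [[0.063, 0.998, -0.002], [0.998, -0.063, -0.005], [-0.005, -0.002, -1.0]]
wrist_force: [0.2, 1.3, -0.5]
finger_gap: 0.0388
finger_force: 60.6
```

Call:
apply_moves:
  steps:
    - [0,0,0,0,35,-6,0.8]
    - [0,0,0,0,35,-6,0.8]
    - [0,0,0,0,35,-6,0.8]
    - [0,0,0,0,35,-6,0.8]
    - [0,0,0,0,35,-6,0.8]

```text
t: 19.6
position: [0.5969, -0.0067, 0.1979]
orientation: [[-0.037, 0.999, 0.007], [0.819, 0.027, 0.573], [0.573, 0.027, -0.819]]
wrist_force: [-0.2, -0.0, -1.3]
finger_gap: 0.0389
finger_force: 60.8
```

```bash
python3 - <<'E'
from h import *
plan((622,60,130,92,70,.8),(622,87,52,92,70,.8),(622,86,49,92,70,.8))
E
```

```text
now [596.9  -6.7 197.9] xax [-0.037  0.819  0.573] z [ 0.007  0.573 -0.819] gap 38.9 t 19.6
(622, 60, 130, 92, 70, 0.8) [15.0, 25.0, 94.0, 1.3, 35.1, 1.0] g 0.8
(622, 87, 52, 92, 70, 0.8) [-64.0, 1.0, 52.0, 0.0, -0.0, 0.0] g 0.8
(622, 86, 49, 92, 70, 0.8) [-3.0, -0.0, 0.0, 0.0, 0.0, 0.0] g 0.8
```

Call:
apply_moves:
  steps:
    - [15,25,94,1.3,35.1,1,0.8]
    - [15,25,94,1.3,35.1,1,0.8]
    - [15,25,94,1.3,35.1,1,0.8]
    - [15,25,94,1.3,35.1,1,0.8]
    - [15,25,94,1.3,35.1,1,0.8]

```text
t: 20.1
position: [0.6219, 0.0614, 0.1287]
orientation: [[-0.008, 0.999, -0.036], [0.344, 0.036, 0.938], [0.939, -0.004, -0.344]]
wrist_force: [0.1, -0.8, -2.0]
finger_gap: 0.0389
finger_force: 60.8
```

Call:
apply_moves:
  steps:
    - [-40,1,33,0,0,0,0.8]
    - [-58,1,48,0,0,0,0.8]
    - [-64,1,52,0,0,0,0.8]
    - [-64,1,52,0,0,0,0.8]
    - [-64,1,52,0,0,0,0.8]

```text
t: 20.6
position: [0.6245, 0.0872, 0.056]
orientation: [[-0.019, 0.999, -0.032], [0.348, 0.036, 0.937], [0.937, 0.006, -0.348]]
wrist_force: [-0.5, -0.9, 0.2]
finger_gap: 0.0386
finger_force: 60.8
```

Call:
apply_moves:
  steps:
    - [-2,0,0,0,0,0,0.8]
    - [-4,0,0,0,0,0,0.8]
    - [-4,0,0,0,0,0,-0.2]
    - [-4,0,0,0,0,0,-0.4]
    - [-4,0,0,0,0,0,-0.4]

```text
t: 21.1
position: [0.624, 0.0859, 0.0506]
orientation: [[-0.016, 0.999, -0.032], [0.346, 0.036, 0.938], [0.938, 0.004, -0.346]]
wrist_force: [-0.2, -0.3, -0.3]
finger_gap: 0.0602
finger_force: 0.0
```

Call:
apply_moves:
  steps:
    - [0,0,0,0,0,0,-0.4]
    - [0,0,-20,0,0,0,-0.4]
    - [0,0,-50,0,0,0,-0.4]
    - [30,0,-90,0,0,0,-0.4]
    - [60,0,-120,0,0,0,-0.4]

```text
t: 21.6
position: [0.6266, -0.0084, 0.1496]
orientation: [[-0.015, 0.999, -0.031], [0.346, 0.034, 0.938], [0.938, 0.003, -0.346]]
wrist_force: [1.4, -0.8, 0.7]
finger_gap: 0.0596
finger_force: 0.0
```

Call:
apply_moves:
  steps:
    - [53,-3,-11,0,-34.7,0,1]
    - [53,-3,-11,0,-34.7,0,1]
    - [53,-3,-11,0,-34.7,0,1]
    - [53,-3,-11,0,-34.7,0,1]
    - [53,-3,-11,0,-34.7,0,1]

```text
t: 22.1
position: [0.6238, 0.0027, 0.205]
orientation: [[-0.036, 0.999, -0.014], [0.821, 0.037, 0.57], [0.57, 0.009, -0.822]]
wrist_force: [0.6, 0.3, 0.0]
finger_gap: 0.0
finger_force: 0.0
```

```bash
python3 - <<'E'
from h import *
for n in("side","scene"):
    c=grab(n);P=allpts(c); m=(P[...,2]>.06)&(P[...,2]<.075)&(P[...,0]>.57)&(P[...,0]<.69)&(P[...,1]>.05)&(P[...,1]<.13)
    for x in blobs(c,m,P,5):print("top",*x)
plan((623,115,180,92,0,1),(623,118,56,92,0,1),(623,68,56,92,0,1))
E
```

```text
top [328. 169.] 93 [624.8, 77.0, 40.2, 34.2, -3.6] 0.0682
top [352. 192.] 69 [628.1, 78.1, 43.1, 25.4, 2.6] 0.0675
now [623.1   2.1 202.3] xax [-0.032  0.817  0.576] z [-0.017  0.576 -0.817] gap -0.1 t 22.2
(623, 115, 180, 92, 0, 1) [79.0, 4.0, 83.0, 0.2, -35.2, 0.1] g 1
(623, 118, 56, 92, 0, 1) [3.0, 0.0, 124.0, -0.0, 0.0, -0.0] g 1
(623, 68, 56, 92, 0, 1) [-50.0, -2.0, 0.0, -0.0, 0.0, 0.0] g 1
```

It stands upright (top at z 68, y 77). Toppling it.

Call:
apply_moves:
  steps:
    - [79,4,83,0.2,-35.2,0,1]
    - [79,4,83,0.2,-35.2,0,1]
    - [79,4,83,0.2,-35.2,0,1]
    - [79,4,83,0.2,-35.2,0,1]
    - [79,4,83,0.2,-35.2,0,1]

```text
t: 22.7
position: [0.6227, 0.1162, 0.1779]
orientation: [[-0.039, 0.999, -0.003], [0.999, 0.039, -0.005], [-0.005, -0.003, -1.0]]
wrist_force: [-0.5, -0.5, -0.2]
finger_gap: -0.0002
finger_force: 0.0
```

Call:
apply_moves:
  steps:
    - [3,0,50,0,0,0,1]
    - [3,0,90,0,0,0,1]
    - [3,0,118,0,0,0,1]
    - [3,0,124,0,0,0,1]
    - [-10,0,124,0,0,0,1]

```text
t: 23.2
position: [0.6234, 0.1036, 0.0542]
orientation: [[-0.036, 0.999, -0.002], [0.999, 0.036, -0.001], [-0.001, -0.002, -1.0]]
wrist_force: [-0.3, 0.0, 0.4]
finger_gap: -0.0001
finger_force: 0.0
```

Call:
apply_moves:
  steps:
    - [-8,0,0,0,0,0,1]
    - [-16,0,0,0,0,0,1]
    - [-24,0,0,0,0,0,1]
    - [-32,0,0,0,0,0,1]
    - [-38,0,0,0,0,0,1]

```text
t: 23.7
position: [0.6254, 0.0655, 0.0558]
orientation: [[-0.036, 0.999, 0.001], [0.999, 0.036, -0.002], [-0.003, 0.001, -1.0]]
wrist_force: [-0.1, -0.8, 0.7]
finger_gap: 0.0002
finger_force: 0.0
```

Call:
apply_moves:
  steps:
    - [0,0,0,0,0,0,1]
    - [0,0,-50,0,0,0,-1]
    - [-20,0,-100,0,0,0,-1]
    - [-40,0,-120,0,0,0,-1]
    - [-40,0,-120,0,0,0,-1]

```text
t: 24.2
position: [0.628, 0.025, 0.1798]
orientation: [[-0.035, 0.999, 0.008], [0.999, 0.035, -0.003], [-0.003, 0.008, -1.0]]
wrist_force: [0.9, 0.1, -0.3]
finger_gap: 0.0583
finger_force: 0.0
```

```bash
cat >> h.py <<'E'
def spot(c,P):
    p=c["pixels"].astype(int); r,g,b=p[...,0],p[...,1],p[...,2]
    m=(b>80)&(b>r+40)&(P[...,0]>.54)&(P[...,0]<.71)&(P[...,1]>-.09)&(P[...,1]<.185)
    return blobs(c,m,P,20)
E
python3 - <<'E'
from h import *
c=grab("wrist");P=allpts(c);save(c,"w3.png")
for x in woods(c,P):print(*x)
for x in spot(c,P):print("spot",*x)
Q=P[P[...,2]>.03]
m=(P[...,2]>.052)&(P[...,2]<.064)&(P[...,0]>.54)&(P[...,0]<.71)&(P[...,1]>-.13)&(P[...,1]<.23)
for x in blobs(c,m,P,20):print("cheek",*x)
plan((626,37,14,92,0,-1))
E
```

```text
[312.  46.] 3966 [618.4, 130.9, 56.4, 40.9, -87.4] 0.0373
[320. 167.] 3070 [627.9, 35.5, 55.3, 41.2, -88.5] 0.0373
spot [320. 169.] 704 [622.2, 58.4, 73.5, 25.3, -76.1] 0.0398
cheek [338. 322.] 304 [648.8, -102.7, 22.0, 11.0, -87.5] 0.0583
cheek [293. 322.] 318 [607.7, -104.6, 23.6, 11.0, -88.7] 0.0582
now [627.1  26.  177.1] xax [-0.036  0.999 -0.003] z [ 0.004 -0.003 -1.   ] gap 65.0 t 24.2
(626, 37, 14, 92, 0, -1) [11.0, -1.0, 163.0, 0.2, 0.2, 0.0] g -1
```

View pics/w3.png

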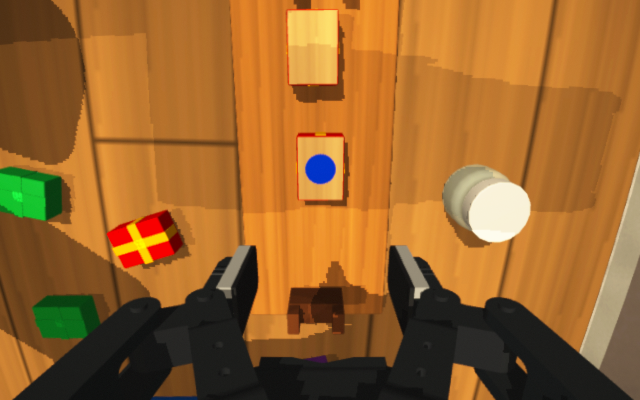

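The second parcel shows the blue spot at (320,169) in the wrist view. It goes to the tray at about (437,−338).

Call:
apply_moves:
  steps:
    - [10,0,50,0,0,0,-1]
    - [10,0,100,0,0,0,-1]
    - [10,0,140,0,0,0,-1]
    - [10,0,158,0,0,0,-1]
    - [10,0,163,0,0,0,-1]

```text
t: 24.75
position: [0.6242, 0.037, 0.0084]
orientation: [[-0.037, 0.999, -0.005], [0.999, 0.037, -0.003], [-0.002, -0.005, -1.0]]
wrist_force: [-0.0, 1.0, -0.5]
finger_gap: 0.0853
finger_force: 0.0
```

Call:
apply_moves:
  steps:
    - [0,0,0,0,0,0,-1]
    - [0,0,0,0,0,0,0.8]
    - [0,0,0,0,0,0,0.8]
    - [0,0,0,0,0,0,0.8]
    - [0,0,0,0,0,0,0.8]

```text
t: 25.25
position: [0.627, 0.0362, 0.0136]
orientation: [[-0.037, 0.999, 0.003], [0.999, 0.037, -0.003], [-0.003, 0.003, -1.0]]
wrist_force: [-0.7, 0.1, 7.2]
finger_gap: 0.0389
finger_force: 61.6
```

Call:
apply_moves:
  steps:
    - [0,0,-30,0,0,0,0.8]
    - [0,0,-70,0,0,0,0.8]
    - [0,0,-120,0,0,0,0.8]
    - [0,0,-140,0,0,0,0.8]
    - [0,0,-140,0,0,0,0.8]

```text
t: 25.75
position: [0.6275, 0.0366, 0.1567]
orientation: [[-0.037, 0.999, 0.008], [0.999, 0.037, -0.003], [-0.003, 0.007, -1.0]]
wrist_force: [0.5, -0.1, -0.7]
finger_gap: 0.039
finger_force: 60.6
```

```bash
python3 - <<'E'
from h import *
plan((437,-335,120,92,0,.8),(437,-335,30,92,0,.8),(437,-335,7,92,0,.8))
c=grab("scene");P=allpts(c);p=c["pixels"].astype(int); r,g,b=p[...,0],p[...,1],p[...,2]
for x in blobs(c,(P[...,2]<.03)&(P[...,1]<-.1)&(b>70)&(r<70)&(b>g+40),P,300):print("tray",*x)
E
```

```text
now [627.5  36.6 156.7] xax [-0.037  0.999 -0.003] z [ 0.008 -0.003 -1.   ] gap 39.0 t 25.8
  .. [-182.0, -102.0, 18.0, 0.2, 0.1, 0.1] g 0.8
(437, -335, 120, 92, 0, 0.8) [-182.0, -102.0, 18.0, 0.2, 0.1, 0.1] g 0.8
(437, -335, 30, 92, 0, 0.8) [0.0, 0.0, 90.0, -0.0, 0.0, 0.0] g 0.8
(437, -335, 7, 92, 0, 0.8) [-0.0, -0.0, 23.0, 0.0, -0.0, -0.0] g 0.8
tray [230. 198.] 1508 [438.3, -338.5, 175.7, 148.8, 5.4] 0.0051
```

Call:
apply_moves:
  steps:
    - [-182,-102,18,0,0,0,0.8]
    - [-182,-102,18,0,0,0,0.8]
    - [-182,-102,18,0,0,0,0.8]
    - [-182,-102,18,0,0,0,0.8]
    - [-182,-102,18,0,0,0,0.8]

```text
t: 26.3
position: [0.5282, -0.1524, 0.1329]
orientation: [[-0.033, 0.999, -0.002], [0.999, 0.033, -0.002], [-0.002, -0.002, -1.0]]
wrist_force: [0.2, 0.0, 0.1]
finger_gap: 0.039
finger_force: 60.6
```

Call:
apply_moves:
  steps:
    - [-182,-102,18,0,0,0,0.8]
    - [-182,-102,18,0,0,0,0.8]
    - [-182,-102,18,0,0,0,0.8]
    - [-182,-102,18,0,0,0,0.8]
    - [-182,-102,18,0,0,0,0.8]

```text
t: 26.8
position: [0.4332, -0.3377, 0.1155]
orientation: [[-0.033, 0.999, -0.001], [0.999, 0.033, -0.001], [-0.001, -0.001, -1.0]]
wrist_force: [0.7, -0.3, -0.2]
finger_gap: 0.039
finger_force: 60.6
```

Call:
apply_moves:
  steps:
    - [0,0,40,0,0,0,0.8]
    - [0,0,75,0,0,0,0.8]
    - [0,0,95,0,0,0,0.8]
    - [0,0,106,0,0,0,0.8]
    - [0,0,111,0,0,0,0.8]

```text
t: 27.3
position: [0.4357, -0.3341, 0.0054]
orientation: [[-0.037, 0.999, -0.001], [0.999, 0.037, -0.001], [-0.001, -0.001, -1.0]]
wrist_force: [-23.7, 22.2, 63.0]
finger_gap: 0.0392
finger_force: 68.7
```

```bash
python3 - <<'E'
from h import *
plan((437,-335,7,92,0,.8)); print(manip.get_obs()["wrist_force"])
E
```

```text
now [ 435.7 -334.1    5.4] xax [-0.037  0.999 -0.001] z [-0.001 -0.001 -1.   ] gap 39.2 t 27.3
(437, -335, 7, 92, 0, 0.8) [-1.0, 1.0, -2.0, -0.1, 0.0, 0.1] g 0.8
[-23.6540882   22.22019824  62.98267938]
```

Call:
apply_moves:
  steps:
    - [0,0,-2,0,0,0,0.8]
    - [0,0,-2,0,0,0,-0.2]
    - [0,0,-2,0,0,0,-0.7]
    - [0,0,-2,0,0,0,-1]
    - [0,0,-40,0,0,0,-1]

```text
t: 27.8
position: [0.4341, -0.3334, 0.043]
orientation: [[-0.037, 0.999, -0.005], [0.999, 0.037, 0.002], [0.002, -0.005, -1.0]]
wrist_force: [0.8, 0.3, 0.9]
finger_gap: 0.0852
finger_force: 0.0
```

Call:
apply_moves:
  steps:
    - [0,0,-50,0,0,0,-1]
    - [0,0,-100,0,0,0,-1]
    - [0,0,-110,0,0,0,-1]
    - [0,0,-110,0,0,0,-1]

```text
t: 28.2
position: [0.4363, -0.3351, 0.1581]
orientation: [[-0.037, 0.999, 0.004], [0.999, 0.037, -0.005], [-0.005, 0.004, -1.0]]
wrist_force: [0.3, -0.9, -0.8]
finger_gap: 0.0854
finger_force: 0.0
```

```bash
python3 - <<'E'
from h import *
c=grab("wrist");P=allpts(c)
m=(P[...,2]>.022)&(P[...,2]<.034)&(abs(P[...,0]-.437)<.075)&(abs(P[...,1]+.338)<.062)
for x in blobs(c,m,P,100):print("in tray",*x)
for n in("scene","side"):
    c=grab(n);P=allpts(c)
    for x in parcels(c,P):print("parcel",*x)
plan((465,-42,150,20,0,-1))
E
```

```text
in tray [322. 183.] 3292 [438.1, -335.1, 55.9, 40.7, -87.8] 0.0292
parcel [304. 175.] 120 [457.1, -44.5, 59.0, 40.6, 17.3] 0.0246
parcel [278. 186.] 122 [470.2, -156.8, 53.6, 43.4, 13.4] 0.0239
parcel [290. 225.] 44 [432.8, -52.1, 40.9, 15.0, -60.2] 0.0247
parcel [310. 246.] 127 [463.2, -155.0, 51.6, 37.6, 9.9] 0.0252
now [ 435.2 -334.2  154.4] xax [-0.037  0.999 -0.001] z [-0.001 -0.001 -1.   ] gap 85.2 t 28.4
  .. [145.0, 20.0, 2.0, -0.0, 0.0, 36.1] g -1
(465, -42, 150, 20, 0, -1) [130.0, -69.0, 2.0, -0.0, 0.0, 36.1] g -1
```

Marked parcel is flat in the tray at (438,−335). Next is the parcel at (469,−157).

```bash
python3 - <<'E'
from h import *
plan((477,-155,150,13.5,0,-1),(477,-155,42,13.5,-20,-1),(477,-155,3,13.5,-20,-1),(490,-150,140,13.5,-20,.8),(600,0,200,13.5,0,.8),(600,0,200,92,0,.8),(600,0,200,92,35,.8))
E
```

```text
now [ 435.2 -334.2  154.4] xax [-0.037  0.999 -0.001] z [-0.001 -0.001 -1.   ] gap 85.2 t 28.4
  .. [89.0, 24.0, 2.0, -0.0, 0.0, 39.3] g -1
(477, -155, 150, 13.5, 0, -1) [84.0, -38.0, 2.0, -0.0, 0.0, 39.3] g -1
(477, -155, 42, 13.5, -20, -1) [-0.0, 0.0, 108.0, -0.0, -20.0, -0.0] g -1
(477, -155, 3, 13.5, -20, -1) [13.0, -0.0, 37.0, 0.0, 0.0, -0.0] g -1
(490, -150, 140, 13.5, -20, 0.8) [-34.0, -2.0, -133.0, -0.0, -0.0, 0.0] g 0.8
(600, 0, 200, 13.5, 0, 0.8) [113.0, -120.0, -105.0, 0.0, 20.0, -0.0] g 0.8
  .. [0.0, 0.0, 0.0, 0.0, -0.0, -39.2] g 0.8
(600, 0, 200, 92, 0, 0.8) [0.0, 0.0, 0.0, 0.0, -0.0, -39.3] g 0.8
(600, 0, 200, 92, 35, 0.8) [0.0, 0.0, 0.0, 0.0, 35.0, -0.0] g 0.8
```

Call:
apply_moves:
  steps:
    - [89,24,2,0,0,39.3,-1]
    - [89,24,2,0,0,39.3,-1]
    - [89,24,2,0,0,39.3,-1]
    - [89,24,2,0,0,39.3,-1]
    - [89,24,2,0,0,39.3,-1]

```text
t: 28.85
position: [0.4561, -0.2441, 0.1522]
orientation: [[0.609, 0.793, -0.002], [0.793, -0.609, -0.001], [-0.002, -0.001, -1.0]]
wrist_force: [0.3, -0.1, 0.1]
finger_gap: 0.0852
finger_force: 0.0
```

Call:
apply_moves:
  steps:
    - [84,-38,2,0,0,39.3,-1]
    - [84,-38,2,0,0,39.3,-1]
    - [84,-38,2,0,0,39.3,-1]
    - [84,-38,2,0,0,39.3,-1]
    - [84,-38,2,0,0,39.3,-1]

```text
t: 29.35
position: [0.4765, -0.1543, 0.15]
orientation: [[0.974, 0.229, -0.002], [0.229, -0.974, -0.002], [-0.002, 0.001, -1.0]]
wrist_force: [0.1, -0.7, 0.0]
finger_gap: 0.0856
finger_force: 0.0
```

```bash
python3 - <<'E'
from h import *
c=grab("wrist");P=allpts(c)
for x in parcels(c,P):print("parcel",*x)
plan((477,-155,42,13.5,-20,-1),(477,-155,3,13.5,-20,-1))
E
```

```text
parcel [187. 178.] 3426 [458.1, -45.9, 57.5, 42.4, 20.8] 0.0251
parcel [324. 197.] 3294 [468.4, -158.6, 56.9, 40.8, 12.5] 0.0251
parcel [508. 270.] 1937 [438.5, -335.1, 56.3, 39.7, -89.0] 0.0281
now [ 476.4 -154.5  150. ] xax [ 0.975  0.222 -0.002] z [-0.002 -0.002 -1.   ] gap 85.3 t 29.4
(477, -155, 42, 13.5, -20, -1) [1.0, 1.0, 108.0, -0.1, -19.9, -0.7] g -1
(477, -155, 3, 13.5, -20, -1) [13.0, 0.0, 37.0, -0.0, 0.0, 0.0] g -1
```

Call:
apply_moves:
  steps:
    - [0,2,50,0,-10,0,-1]
    - [0,2,90,0,-20,0,-1]
    - [0,2,108,0,-20,0,-1]
    - [0,2,108,0,-20,0,-1]
    - [0,2,108,0,-20,0,-1]

```text
t: 29.9
position: [0.4773, -0.1571, 0.0435]
orientation: [[0.914, 0.235, -0.331], [0.22, -0.972, -0.081], [-0.341, 0.001, -0.94]]
wrist_force: [-0.7, 0.7, -0.7]
finger_gap: 0.0852
finger_force: 0.0
```

Call:
apply_moves:
  steps:
    - [8,0,24,0,0,0,-1]
    - [13,0,37,0,0,0,-1]
    - [13,0,37,0,0,0,0.8]
    - [13,0,37,0,0,0,0.8]
    - [13,0,37,0,0,0,0.8]

```text
t: 30.4
position: [0.4777, -0.1576, 0.0058]
orientation: [[0.915, 0.234, -0.33], [0.218, -0.972, -0.083], [-0.34, 0.004, -0.94]]
wrist_force: [-0.1, 1.8, 0.6]
finger_gap: 0.044
finger_force: 0.1
```

Call:
apply_moves:
  steps:
    - [0,0,0,0,0,0,0.8]
    - [0,0,0,0,0,0,0.8]
    - [0,0,0,0,0,0,0.8]

```text
t: 30.7
position: [0.4779, -0.1577, 0.0059]
orientation: [[0.915, 0.234, -0.33], [0.218, -0.972, -0.083], [-0.34, 0.004, -0.94]]
wrist_force: [-0.5, 0.7, 6.0]
finger_gap: 0.0387
finger_force: 60.9
```

Call:
apply_moves:
  steps:
    - [-34,-2,-133,0,0,0,0.8]
    - [-34,-2,-133,0,0,0,0.8]
    - [-34,-2,-133,0,0,0,0.8]
    - [-34,-2,-133,0,0,0,0.8]

```text
t: 31.1
position: [0.492, -0.1524, 0.1469]
orientation: [[0.917, 0.234, -0.323], [0.218, -0.972, -0.085], [-0.334, 0.008, -0.943]]
wrist_force: [0.4, -0.7, -0.9]
finger_gap: 0.0384
finger_force: 60.8
```

Call:
apply_moves:
  steps:
    - [113,-120,-105,0,20,0,0.8]
    - [113,-120,-105,0,20,0,0.8]
    - [113,-120,-105,0,20,0,0.8]
    - [113,-120,-105,0,20,0,0.8]
    - [113,-120,-105,0,20,0,0.8]

```text
t: 31.6
position: [0.6018, 0.0017, 0.2026]
orientation: [[0.971, 0.237, 0.005], [0.237, -0.971, -0.002], [0.004, 0.003, -1.0]]
wrist_force: [-0.5, -0.9, -0.4]
finger_gap: 0.0386
finger_force: 60.8
```

Call:
apply_moves:
  steps:
    - [0,0,0,0,0,-39,0.8]
    - [0,0,0,0,0,-39,0.8]
    - [0,0,0,0,0,-39,0.8]
    - [0,0,0,0,0,-39,0.8]
    - [0,0,0,0,0,-39,0.8]

```text
t: 32.1
position: [0.5993, -0.0024, 0.2003]
orientation: [[0.604, 0.797, 0.0], [0.797, -0.604, -0.003], [-0.002, 0.002, -1.0]]
wrist_force: [0.3, 0.2, -1.6]
finger_gap: 0.0388
finger_force: 61.0
```

Call:
apply_moves:
  steps:
    - [0,0,0,0,0,-39,0.8]
    - [0,0,0,0,0,-39,0.8]
    - [0,0,0,0,0,-39,0.8]
    - [0,0,0,0,0,-39,0.8]
    - [0,0,0,0,0,-39,0.8]

```text
t: 32.6
position: [0.5993, -0.0024, 0.2003]
orientation: [[-0.032, 0.999, 0.0], [0.999, 0.032, -0.003], [-0.003, -0.0, -1.0]]
wrist_force: [-0.2, -0.4, -1.4]
finger_gap: 0.0387
finger_force: 61.0
```

Call:
apply_moves:
  steps:
    - [0,0,0,0,35,0,0.8]
    - [0,0,0,0,35,0,0.8]
    - [0,0,0,0,35,0,0.8]
    - [0,0,0,0,35,0,0.8]
    - [0,0,0,0,35,0,0.8]

```text
t: 33.1
position: [0.599, -0.0042, 0.1988]
orientation: [[-0.017, 1.0, -0.015], [0.818, 0.022, 0.575], [0.575, -0.003, -0.818]]
wrist_force: [-0.3, -0.2, -1.4]
finger_gap: 0.0388
finger_force: 60.8
```

```bash
python3 - <<'E'
from h import *
plan((622,60,130,92,70,.8),(622,87,53,92,70,.8))
E
```

```text
now [599.   -4.2 198.8] xax [-0.017  0.818  0.575] z [-0.015  0.575 -0.818] gap 38.8 t 33.1
(622, 60, 130, 92, 70, 0.8) [13.0, 25.0, 93.0, 0.5, 34.9, -0.6] g 0.8
(622, 87, 53, 92, 70, 0.8) [-63.0, 1.0, 52.0, 0.0, 0.0, -0.0] g 0.8
```

Call:
apply_moves:
  steps:
    - [13,25,93,0.5,35,-0.6,0.8]
    - [13,25,93,0.5,35,-0.6,0.8]
    - [13,25,93,0.5,35,-0.6,0.8]
    - [13,25,93,0.5,35,-0.6,0.8]
    - [13,25,93,0.5,35,-0.6,0.8]

```text
t: 33.6
position: [0.622, 0.0624, 0.1287]
orientation: [[-0.011, 0.999, -0.038], [0.343, 0.039, 0.939], [0.939, -0.003, -0.343]]
wrist_force: [-0.1, -0.6, -1.1]
finger_gap: 0.0387
finger_force: 60.9
```

Call:
apply_moves:
  steps:
    - [-40,1,33,0,0,0,0.8]
    - [-58,1,48,0,0,0,0.8]
    - [-63,1,52,0,0,0,0.8]
    - [-63,1,52,0,0,0,0.8]
    - [-63,1,52,0,0,0,0.8]

```text
t: 34.1
position: [0.6242, 0.0893, 0.0569]
orientation: [[-0.02, 0.999, -0.035], [0.346, 0.04, 0.937], [0.938, 0.006, -0.347]]
wrist_force: [-0.1, -0.1, -0.7]
finger_gap: 0.0386
finger_force: 60.9
```

Call:
apply_moves:
  steps:
    - [-2,0,0,0,0,0,0.8]
    - [-4,0,0,0,0,0,0.8]
    - [-5,0,0,0,0,0,-0.2]
    - [-5,0,0,0,0,0,-0.4]
    - [-5,0,0,0,0,0,-0.4]

```text
t: 34.6
position: [0.6235, 0.0879, 0.0504]
orientation: [[-0.017, 0.999, -0.036], [0.344, 0.039, 0.938], [0.939, 0.004, -0.345]]
wrist_force: [0.4, -0.9, 0.1]
finger_gap: 0.0596
finger_force: 0.0
```

Call:
apply_moves:
  steps:
    - [0,0,0,0,0,0,-0.4]
    - [0,0,-20,0,0,0,-0.4]
    - [0,0,-50,0,0,0,-0.4]
    - [30,0,-90,0,0,0,-0.4]
    - [60,0,-120,0,0,0,-0.4]

```text
t: 35.1
position: [0.6266, -0.0067, 0.1493]
orientation: [[-0.016, 0.999, -0.035], [0.344, 0.038, 0.938], [0.939, 0.003, -0.345]]
wrist_force: [1.4, -0.1, 1.1]
finger_gap: 0.06
finger_force: 0.0
```

Call:
apply_moves:
  steps:
    - [53,-3,-11,0,-34.7,0,1]
    - [53,-3,-11,0,-34.7,0,1]
    - [53,-3,-11,0,-34.7,0,1]
    - [53,-3,-11,0,-34.7,0,1]
    - [53,-3,-11,0,-34.7,0,1]

```text
t: 35.6
position: [0.6238, 0.0044, 0.2048]
orientation: [[-0.039, 0.999, -0.016], [0.82, 0.041, 0.571], [0.571, 0.009, -0.821]]
wrist_force: [-0.1, 0.3, -0.0]
finger_gap: 0.0001
finger_force: 0.0
```

```bash
python3 - <<'E'
from h import *
for n in("side","scene"):
    c=grab(n);P=allpts(c); m=(P[...,2]>.06)&(P[...,2]<.075)&(P[...,0]>.57)&(P[...,0]<.69)&(P[...,1]>.05)&(P[...,1]<.13)
    for x in blobs(c,m,P,5):print("top",*x)
plan((623,115,180,92,0,1),(623,118,56,92,0,1),(623,68,56,92,0,1))
E
```

```text
top [327. 168.] 92 [624.7, 81.7, 41.4, 28.1, 0.4] 0.0678
top [353. 191.] 75 [626.0, 81.7, 44.8, 26.4, 3.8] 0.067
now [623.1   3.7 202. ] xax [-0.035  0.815  0.578] z [-0.02   0.577 -0.816] gap -0.3 t 35.7
(623, 115, 180, 92, 0, 1) [78.0, 4.0, 82.0, 0.1, -35.3, 0.3] g 1
(623, 118, 56, 92, 0, 1) [3.0, 0.0, 124.0, -0.0, 0.0, 0.0] g 1
(623, 68, 56, 92, 0, 1) [-50.0, -2.0, 0.0, 0.0, 0.0, 0.0] g 1
```

Call:
apply_moves:
  steps:
    - [80,4,82,0.2,-35.3,0,1]
    - [80,4,82,0.2,-35.3,0,1]
    - [80,4,82,0.2,-35.3,0,1]
    - [80,4,82,0.2,-35.3,0,1]
    - [80,4,82,0.2,-35.3,0,1]

```text
t: 36.2
position: [0.6222, 0.1181, 0.1793]
orientation: [[-0.043, 0.999, -0.003], [0.999, 0.043, -0.005], [-0.005, -0.003, -1.0]]
wrist_force: [0.1, 0.1, 0.1]
finger_gap: 0.0001
finger_force: 0.0
```

Call:
apply_moves:
  steps:
    - [4,0,50,0,0,0,1]
    - [4,0,90,0,0,0,1]
    - [4,0,118,0,0,0,1]
    - [4,0,124,0,0,0,1]
    - [-8,0,124,0,0,0,1]

```text
t: 36.7
position: [0.6228, 0.1075, 0.0555]
orientation: [[-0.039, 0.999, -0.003], [0.999, 0.039, -0.001], [-0.001, -0.003, -1.0]]
wrist_force: [-0.3, -0.3, 0.2]
finger_gap: -0.0003
finger_force: 0.0
```

Call:
apply_moves:
  steps:
    - [-8,0,0,0,0,0,1]
    - [-16,0,0,0,0,0,1]
    - [-24,0,0,0,0,0,1]
    - [-32,0,0,0,0,0,1]
    - [-38,0,0,0,0,0,1]

```text
t: 37.2
position: [0.625, 0.0694, 0.0571]
orientation: [[-0.04, 0.999, 0.001], [0.999, 0.04, -0.003], [-0.003, 0.001, -1.0]]
wrist_force: [-0.5, 0.4, -0.2]
finger_gap: -0.0003
finger_force: 0.0
```

Call:
apply_moves:
  steps:
    - [0,0,0,0,0,0,1]
    - [0,0,-50,0,0,0,-1]
    - [-20,0,-100,0,0,0,-1]
    - [-40,0,-120,0,0,0,-1]
    - [-40,0,-120,0,0,0,-1]

```text
t: 37.7
position: [0.6278, 0.0289, 0.1811]
orientation: [[-0.039, 0.999, 0.007], [0.999, 0.039, -0.003], [-0.003, 0.007, -1.0]]
wrist_force: [-0.3, 0.1, -0.4]
finger_gap: 0.0581
finger_force: 0.0
```

```bash
python3 - <<'E'
from h import *
c=grab("wrist");P=allpts(c)
for x in woods(c,P):print(*x)
for x in spot(c,P):print("spot",*x)
plan((626,37,14,92,0,-1),(628,-43,14,92,0,-1))
for n in("scene","side"):
    c=grab(n);P=allpts(c)
    for x in parcels(c,P):print("parcel",*x)
E
```

```text
[313.  52.] 3884 [618.6, 130.9, 56.2, 41.3, -87.8] 0.0373
[319. 168.] 3031 [626.9, 37.9, 56.5, 41.1, -86.1] 0.0371
now [626.9  30.  178.4] xax [-0.039  0.999 -0.003] z [ 0.004 -0.003 -1.   ] gap 65.4 t 37.8
(626, 37, 14, 92, 0, -1) [8.0, -1.0, 164.0, 0.2, 0.2, 0.3] g -1
(628, -43, 14, 92, 0, -1) [-80.0, -1.0, -0.0, -0.0, -0.0, -0.0] g -1
parcel [305. 175.] 108 [458.7, -43.3, 57.3, 39.7, 19.2] 0.0242
parcel [295. 220.] 189 [456.8, -43.1, 58.7, 42.1, 21.2] 0.0253
```

Call:
apply_moves:
  steps:
    - [8,0,50,0,0,0,-1]
    - [8,0,100,0,0,0,-1]
    - [8,0,140,0,0,0,-1]
    - [8,0,158,0,0,0,-1]
    - [8,0,164,0,0,0,-1]

```text
t: 38.35
position: [0.6241, 0.0389, 0.0088]
orientation: [[-0.041, 0.999, -0.006], [0.999, 0.041, -0.003], [-0.002, -0.006, -1.0]]
wrist_force: [0.1, 0.1, 0.0]
finger_gap: 0.0853
finger_force: 0.0
```

Call:
apply_moves:
  steps:
    - [0,0,0,0,0,0,-1]
    - [0,0,0,0,0,0,0.8]
    - [0,0,0,0,0,0,0.8]
    - [0,0,0,0,0,0,0.8]
    - [0,0,0,0,0,0,0.8]

```text
t: 38.85
position: [0.6267, 0.0382, 0.014]
orientation: [[-0.04, 0.999, 0.003], [0.999, 0.04, -0.003], [-0.003, 0.003, -1.0]]
wrist_force: [-0.3, 0.8, 6.2]
finger_gap: 0.0389
finger_force: 61.8
```

Call:
apply_moves:
  steps:
    - [0,0,-25,0,0,0,0.8]
    - [-40,-2,-30,0,0,0,0.8]
    - [-80,-3,-30,0,0,0,0.8]
    - [-80,-3,-15,0,0,0,0.8]
    - [-80,-3,-6,0,0,0,0.8]

```text
t: 39.35
position: [0.626, -0.0426, 0.0182]
orientation: [[-0.039, 0.999, 0.0], [0.999, 0.039, -0.002], [-0.002, 0.0, -1.0]]
wrist_force: [-0.0, 0.5, -0.9]
finger_gap: 0.0392
finger_force: 60.7
```

Call:
apply_moves:
  steps:
    - [0,0,3,0,0,0,0.8]
    - [0,0,5,0,0,0,0.8]
    - [0,0,5,0,0,0,-0.2]
    - [0,0,5,0,0,0,-0.7]
    - [0,0,5,0,0,0,-1]

```text
t: 39.85
position: [0.6266, -0.0415, 0.0142]
orientation: [[-0.041, 0.999, 0.001], [0.999, 0.041, -0.003], [-0.003, 0.001, -1.0]]
wrist_force: [-0.7, 0.2, -0.3]
finger_gap: 0.0777
finger_force: 0.0
```

Call:
apply_moves:
  steps:
    - [0,0,-50,0,0,0,-1]
    - [0,0,-100,0,0,0,-1]
    - [0,0,-140,0,0,0,-1]
    - [0,0,-140,0,0,0,-1]

```text
t: 40.25
position: [0.6285, -0.0416, 0.1607]
orientation: [[-0.041, 0.999, 0.011], [0.999, 0.041, -0.004], [-0.004, 0.011, -1.0]]
wrist_force: [-0.6, -0.5, -0.0]
finger_gap: 0.0852
finger_force: 0.0
```

```bash
python3 - <<'E'
from h import *
for n in("scene","side","wrist"):
    c=grab(n);P=allpts(c)
    for x in woods(c,P):print("wood",*x)
    for x in parcels(c,P):print("parcel",*x)
plan((465,-42,150,20,0,-1),(465,-42,42,20,-20,-1),(465,-42,3,20,-20,-1),(480,-40,140,20,-20,.8),(600,0,200,20,0,.8),(600,0,200,92,0,.8))
E
```

```text
wood [365. 190.] 145 [620.2, 132.0, 57.2, 43.3, -89.1] 0.0361
wood [323. 208.] 152 [629.2, -39.4, 58.0, 43.2, -87.9] 0.0356
parcel [305. 175.] 113 [459.1, -43.2, 60.0, 42.1, 17.0] 0.0242
wood [318. 165.] 153 [616.7, 131.6, 62.1, 41.0, 89.8] 0.0371
wood [343. 200.] 191 [625.9, -37.6, 60.7, 44.4, -88.9] 0.0369
parcel [295. 220.] 192 [458.3, -44.1, 59.7, 40.4, 17.8] 0.0249
parcel [329. 303.] 39 [424.7, -344.8, 62.0, 32.7, -49.1] 0.0253
wood [322. 185.] 3572 [627.1, -40.5, 56.8, 40.6, -88.2] 0.0372
parcel [120. 181.] 3052 [458.1, -45.6, 58.5, 41.3, 18.2] 0.0252
parcel [321. 149.] 97 [626.2, -12.7, 38.6, 1.1, 2.6] 0.0244
now [625.9 -41.4 153.2] xax [-0.041  0.999 -0.003] z [-0.    -0.003 -1.   ] gap 85.4 t 40.4
  .. [3.0, -80.0, 2.0, 0.0, 0.1, 36.2] g -1
(465, -42, 150, 20, 0, -1) [-45.0, -67.0, 2.0, 0.0, 0.1, 36.2] g -1
(465, -42, 42, 20, -20, -1) [-0.0, -0.0, 108.0, -0.0, -20.0, -0.0] g -1
(465, -42, 3, 20, -20, -1) [13.0, -0.0, 37.0, -0.0, 0.0, 0.0] g -1
(480, -40, 140, 20, -20, 0.8) [-33.0, 3.0, -134.0, 0.0, 0.0, 0.0] g 0.8
(600, 0, 200, 20, 0, 0.8) [98.0, 3.0, -100.0, 0.0, 20.0, -0.0] g 0.8
  .. [0.0, 0.0, 0.0, -0.0, -0.0, -36.0] g 0.8
(600, 0, 200, 92, 0, 0.8) [0.0, 0.0, 0.0, -0.0, -0.0, -36.0] g 0.8
```

Second good parcel placed at (627,−41). Last parcel: using a −30°/+60° tilt so the gripper clears its neighbour.

```bash
python3 - <<'E'
from h import *
plan((463,-43.6,150,18.5,0,-1),(463,-43.6,44,18.5,-30,-1),(463,-43.6,4,18.5,-30,-1),(480,-40,140,18.5,-30,.8),(600,0,200,18.5,0,.8),(600,0,200,92,0,.8),(600,0,200,92,30,.8),(622,65,130,92,60,.8),(622,90,50,92,60,.8))
E
```

```text
now [625.9 -41.4 153.2] xax [-0.041  0.999 -0.003] z [-0.    -0.003 -1.   ] gap 85.4 t 40.4
  .. [2.0, -81.0, 2.0, 0.0, 0.1, 36.9] g -1
(463, -43.6, 150, 18.5, 0, -1) [-47.0, -66.0, 2.0, 0.0, 0.1, 36.9] g -1
(463, -43.6, 44, 18.5, -30, -1) [-0.0, 0.0, 106.0, -0.0, -30.0, -0.0] g -1
(463, -43.6, 4, 18.5, -30, -1) [20.0, 0.0, 35.0, -0.0, -0.0, 0.0] g -1
(480, -40, 140, 18.5, -30, 0.8) [-53.0, 2.0, -126.0, 0.0, 0.0, 0.0] g 0.8
(600, 0, 200, 18.5, 0, 0.8) [80.0, 0.0, -115.0, 0.0, 30.0, 0.0] g 0.8
  .. [0.0, 0.0, 0.0, 0.0, 0.0, -36.8] g 0.8
(600, 0, 200, 92, 0, 0.8) [0.0, 0.0, 0.0, 0.0, 0.0, -36.8] g 0.8
(600, 0, 200, 92, 30, 0.8) [0.0, 0.0, 0.0, 0.0, 30.0, 0.0] g 0.8
(622, 65, 130, 92, 60, 0.8) [21.0, 24.0, 93.0, 0.0, 30.0, 0.0] g 0.8
(622, 90, 50, 92, 60, 0.8) [-57.0, 1.0, 62.0, -0.0, -0.0, -0.0] g 0.8
```

Call:
apply_moves:
  steps:
    - [2,-81,2,0,0,36.9,-1]
    - [2,-81,2,0,0,36.9,-1]
    - [2,-81,2,0,0,36.9,-1]
    - [2,-81,2,0,0,36.9,-1]
    - [2,-81,2,0,0,36.9,-1]

```text
t: 40.9
position: [0.5445, -0.0427, 0.1503]
orientation: [[0.572, 0.82, -0.002], [0.82, -0.572, -0.002], [-0.003, -0.0, -1.0]]
wrist_force: [0.2, 0.2, 0.3]
finger_gap: 0.0851
finger_force: 0.0
```

Call:
apply_moves:
  steps:
    - [-47,-66,2,0,0,36.9,-1]
    - [-47,-66,2,0,0,36.9,-1]
    - [-47,-66,2,0,0,36.9,-1]
    - [-47,-66,2,0,0,36.9,-1]
    - [-47,-66,2,0,0,36.9,-1]

```text
t: 41.4
position: [0.4635, -0.0439, 0.1485]
orientation: [[0.95, 0.312, -0.002], [0.312, -0.95, -0.002], [-0.002, 0.002, -1.0]]
wrist_force: [-0.2, 0.4, 0.0]
finger_gap: 0.0853
finger_force: 0.0
```

Call:
apply_moves:
  steps:
    - [0,0,40,0,-10,0,-1]
    - [0,0,80,0,-20,0,-1]
    - [0,0,106,0,-30,0,-1]
    - [0,0,106,0,-30,0,-1]
    - [0,0,106,0,-30,0,-1]

```text
t: 41.9
position: [0.4634, -0.0438, 0.0409]
orientation: [[0.818, 0.319, -0.479], [0.275, -0.948, -0.161], [-0.506, 0.0, -0.863]]
wrist_force: [-1.0, 0.4, 0.3]
finger_gap: 0.0855
finger_force: 0.0
```

Call:
apply_moves:
  steps:
    - [14,0,24,0,0,0,-1]
    - [20,0,35,0,0,0,-1]
    - [20,0,35,0,0,0,0.8]
    - [20,0,35,0,0,0,0.8]
    - [20,0,35,0,0,0,0.8]

```text
t: 42.4
position: [0.4646, -0.0446, 0.0046]
orientation: [[0.823, 0.317, -0.472], [0.274, -0.948, -0.161], [-0.498, 0.003, -0.867]]
wrist_force: [0.8, 1.7, -0.2]
finger_gap: 0.044
finger_force: 0.6
```

Call:
apply_moves:
  steps:
    - [0,0,0,0,0,0,0.8]
    - [0,0,0,0,0,0,0.8]
    - [0,0,0,0,0,0,0.8]

```text
t: 42.7
position: [0.465, -0.0446, 0.0048]
orientation: [[0.823, 0.318, -0.471], [0.274, -0.948, -0.161], [-0.498, 0.004, -0.867]]
wrist_force: [0.9, 0.6, 6.3]
finger_gap: 0.0386
finger_force: 61.0
```

```bash
python3 - <<'E'
from h import *
plan((480,-40,140,18.5,-30,.8))
E
```

```text
now [465.  -44.6   4.8] xax [ 0.823  0.274 -0.498] z [-0.471 -0.161 -0.867] gap 38.6 t 42.7
(480, -40, 140, 18.5, -30, 0.8) [-54.0, 1.0, -125.0, 0.2, -0.1, -0.1] g 0.8
```

Call:
apply_moves:
  steps:
    - [-54,1,-125,0,0,0,0.8]
    - [-54,1,-125,0,0,0,0.8]
    - [-54,1,-125,0,0,0,0.8]
    - [-54,1,-125,0,0,0,0.8]

```text
t: 43.1
position: [0.4815, -0.0401, 0.1439]
orientation: [[0.826, 0.318, -0.465], [0.274, -0.948, -0.162], [-0.493, 0.006, -0.87]]
wrist_force: [0.4, -0.1, -1.2]
finger_gap: 0.0391
finger_force: 60.7
```

Call:
apply_moves:
  steps:
    - [80,0,-115,0,30,0,0.8]
    - [80,0,-115,0,30,0,0.8]
    - [80,0,-115,0,30,0,0.8]
    - [80,0,-115,0,30,0,0.8]
    - [80,0,-115,0,30,0,0.8]

```text
t: 43.6
position: [0.5989, 0.0001, 0.1987]
orientation: [[0.948, 0.317, 0.002], [0.317, -0.948, -0.002], [0.001, 0.003, -1.0]]
wrist_force: [-0.1, 0.2, -1.1]
finger_gap: 0.0388
finger_force: 60.6
```

Call:
apply_moves:
  steps:
    - [0,0,0,0,0,-36.8,0.8]
    - [0,0,0,0,0,-36.8,0.8]
    - [0,0,0,0,0,-36.8,0.8]
    - [0,0,0,0,0,-36.8,0.8]
    - [0,0,0,0,0,-36.8,0.8]

```text
t: 44.1
position: [0.5988, 0.0002, 0.1973]
orientation: [[0.565, 0.825, -0.004], [0.825, -0.565, -0.003], [-0.005, -0.001, -1.0]]
wrist_force: [-0.3, -0.2, -0.2]
finger_gap: 0.039
finger_force: 60.8
```

Call:
apply_moves:
  steps:
    - [0,0,0,0,0,-36.8,0.8]
    - [0,0,0,0,0,-36.8,0.8]
    - [0,0,0,0,0,-36.8,0.8]
    - [0,0,0,0,0,-36.8,0.8]
    - [0,0,0,0,0,-36.8,0.8]

```text
t: 44.6
position: [0.5988, 0.0002, 0.1973]
orientation: [[-0.042, 0.999, -0.004], [0.999, 0.042, -0.003], [-0.003, -0.004, -1.0]]
wrist_force: [-0.3, 0.3, -0.1]
finger_gap: 0.039
finger_force: 60.8
```

Call:
apply_moves:
  steps:
    - [0,0,0,0,30,0,0.8]
    - [0,0,0,0,30,0,0.8]
    - [0,0,0,0,30,0,0.8]
    - [0,0,0,0,30,0,0.8]
    - [0,0,0,0,30,0,0.8]

```text
t: 45.1
position: [0.5987, -0.0011, 0.1964]
orientation: [[-0.028, 0.999, -0.022], [0.866, 0.035, 0.499], [0.499, -0.005, -0.866]]
wrist_force: [-0.5, 0.1, -0.3]
finger_gap: 0.0387
finger_force: 60.6
```

```bash
python3 - <<'E'
from h import *
plan((622,62,130,92,60,.8),(622,87,51,92,60,.8),(622,87,47,92,60,.8))
E
```

```text
now [598.7  -1.1 196.4] xax [-0.028  0.866  0.499] z [-0.022  0.499 -0.866] gap 38.7 t 45.1
(622, 62, 130, 92, 60, 0.8) [21.0, 26.0, 88.0, -0.2, 30.0, -0.2] g 0.8
(622, 87, 51, 92, 60, 0.8) [-56.0, 1.0, 61.0, 0.0, 0.0, 0.0] g 0.8
(622, 87, 47, 92, 60, 0.8) [-3.0, 0.0, 2.0, 0.0, 0.0, 0.0] g 0.8
```

Call:
apply_moves:
  steps:
    - [21,26,88,0,30,0,0.8]
    - [21,26,88,0,30,0,0.8]
    - [21,26,88,0,30,0,0.8]
    - [21,26,88,0,30,0,0.8]
    - [21,26,88,0,30,0,0.8]

```text
t: 45.6
position: [0.6223, 0.0635, 0.1301]
orientation: [[-0.015, 0.999, -0.036], [0.502, 0.038, 0.864], [0.865, -0.005, -0.502]]
wrist_force: [-0.0, 0.5, 0.0]
finger_gap: 0.0387
finger_force: 60.7
```

Call:
apply_moves:
  steps:
    - [-35,1,38,0,0,0,0.8]
    - [-50,1,55,0,0,0,0.8]
    - [-56,1,61,0,0,0,0.8]
    - [-56,1,61,0,0,0,0.8]
    - [-56,1,61,0,0,0,0.8]

```text
t: 46.1
position: [0.624, 0.0877, 0.0552]
orientation: [[-0.021, 0.999, -0.031], [0.503, 0.038, 0.863], [0.864, 0.003, -0.504]]
wrist_force: [0.4, 0.7, -0.4]
finger_gap: 0.039
finger_force: 60.7
```

```bash
python3 - <<'E'
from h import *
plan((622,87,48,92,60,.8)); print(manip.get_obs()["wrist_force"])
E
```

```text
now [624.   87.7  55.2] xax [-0.021  0.503  0.864] z [-0.031  0.863 -0.504] gap 39.0 t 46.1
(622, 87, 48, 92, 60, 0.8) [-7.0, -2.0, 3.0, -0.1, 0.3, 0.2] g 0.8
[ 0.43597445  0.74349994 -0.36704793]
```

Call:
apply_moves:
  steps:
    - [-3,0,2,0,0,0,0.8]
    - [-6,0,3,0,0,0,0.8]
    - [-6,0,3,0,0,0,-0.2]
    - [-6,0,3,0,0,0,-0.4]
    - [-6,0,3,0,0,0,-0.4]

```text
t: 46.6
position: [0.6234, 0.0873, 0.0468]
orientation: [[-0.019, 0.999, -0.031], [0.502, 0.037, 0.864], [0.865, 0.001, -0.503]]
wrist_force: [-0.1, 0.1, 1.0]
finger_gap: 0.0598
finger_force: 0.0
```

Call:
apply_moves:
  steps:
    - [0,0,0,0,0,0,-0.4]
    - [0,0,-20,0,0,0,-0.4]
    - [0,0,-50,0,0,0,-0.4]
    - [20,0,-90,0,0,0,-0.4]
    - [40,0,-120,0,0,0,-0.4]

```text
t: 47.1
position: [0.6264, 0.0012, 0.1434]
orientation: [[-0.018, 0.999, -0.03], [0.503, 0.035, 0.864], [0.864, 0.001, -0.503]]
wrist_force: [0.1, -0.1, 0.1]
finger_gap: 0.0598
finger_force: 0.0
```

Call:
apply_moves:
  steps:
    - [40,-3,0,0,-30,0,1]
    - [40,-3,0,0,-30,0,1]
    - [40,-3,0,0,-30,0,1]
    - [40,-3,0,0,-30,0,1]
    - [40,-3,0,0,-30,0,1]

```text
t: 47.6
position: [0.623, 0.0241, 0.1783]
orientation: [[-0.035, 0.999, -0.016], [0.868, 0.038, 0.496], [0.496, 0.003, -0.868]]
wrist_force: [0.5, -0.0, 0.1]
finger_gap: 0.0001
finger_force: 0.0
```

```bash
python3 - <<'E'
from h import *
for n in("side","scene"):
    c=grab(n);P=allpts(c); m=(P[...,2]>.06)&(P[...,2]<.075)&(P[...,0]>.57)&(P[...,0]<.69)&(P[...,1]>.05)&(P[...,1]<.13)
    for x in blobs(c,m,P,5):print("top",*x)
plan((623,117,180,92,0,1),(623,119,56,92,0,1),(623,68,56,92,0,1))
E
```

```text
top [327. 168.] 90 [624.2, 80.0, 38.9, 26.4, 6.0] 0.0679
top [353. 192.] 73 [626.9, 79.9, 41.3, 26.7, 6.9] 0.0674
now [622.5  23.4 176.4] xax [-0.032  0.866  0.499] z [-0.018  0.499 -0.866] gap 0.2 t 47.7
(623, 117, 180, 92, 0, 1) [83.0, 4.0, 44.0, -0.0, -30.0, 0.1] g 1
(623, 119, 56, 92, 0, 1) [2.0, 0.0, 124.0, -0.0, 0.0, 0.0] g 1
(623, 68, 56, 92, 0, 1) [-51.0, -2.0, 0.0, 0.0, 0.0, 0.0] g 1
```

Call:
apply_moves:
  steps:
    - [83,4,44,0,-30,0,1]
    - [83,4,44,0,-30,0,1]
    - [83,4,44,0,-30,0,1]
    - [83,4,44,0,-30,0,1]
    - [83,4,44,0,-30,0,1]

```text
t: 48.2
position: [0.6228, 0.1187, 0.1784]
orientation: [[-0.038, 0.999, -0.002], [0.999, 0.038, -0.003], [-0.003, -0.002, -1.0]]
wrist_force: [1.1, 0.2, -0.1]
finger_gap: 0.0001
finger_force: 0.0
```

Call:
apply_moves:
  steps:
    - [2,0,50,0,0,0,1]
    - [2,0,90,0,0,0,1]
    - [2,0,118,0,0,0,1]
    - [2,0,124,0,0,0,1]
    - [-9,0,124,0,0,0,1]

```text
t: 48.7
position: [0.6234, 0.1078, 0.0547]
orientation: [[-0.036, 0.999, -0.002], [0.999, 0.036, -0.001], [-0.001, -0.002, -1.0]]
wrist_force: [-0.0, -0.3, 0.9]
finger_gap: 0.0002
finger_force: 0.0
```

Call:
apply_moves:
  steps:
    - [-8,0,0,0,0,0,1]
    - [-16,0,0,0,0,0,1]
    - [-24,0,0,0,0,0,1]
    - [-32,0,0,0,0,0,1]
    - [-38,0,0,0,0,0,1]

```text
t: 49.2
position: [0.6252, 0.0697, 0.0559]
orientation: [[-0.037, 0.999, 0.001], [0.999, 0.037, -0.003], [-0.003, 0.001, -1.0]]
wrist_force: [-0.8, 0.5, -0.5]
finger_gap: -0.0002
finger_force: 0.0
```

Call:
apply_moves:
  steps:
    - [0,0,0,0,0,0,1]
    - [0,0,-50,0,0,0,-1]
    - [-20,0,-100,0,0,0,-1]
    - [-40,0,-120,0,0,0,-1]
    - [-40,0,-140,0,0,0,-1]

```text
t: 49.7
position: [0.6267, 0.0292, 0.1979]
orientation: [[-0.035, 0.999, 0.003], [0.999, 0.035, -0.003], [-0.003, 0.003, -1.0]]
wrist_force: [0.3, -0.1, -0.8]
finger_gap: 0.0576
finger_force: 0.0
```

```bash
python3 - <<'E'
from h import *
c=grab("wrist");P=allpts(c);save(c,"w4.png")
for x in woods(c,P):print(*x)
for x in spot(c,P):print("spot",*x)
m=(P[...,2]>.052)&(P[...,2]<.064)&(P[...,0]>.54)&(P[...,0]<.71)&(P[...,1]>-.13)&(P[...,1]<.23)
for x in blobs(c,m,P,20):print("cheek",*x)
plan()
for n in("scene","side"):
    c=grab(n);P=allpts(c);p=c["pixels"].astype(int)
    m=(P[...,2]>.028)&(P[...,2]<.045)&(p[...,0]<80)&(P[...,0]>.3)&(P[...,0]<.6)&(P[...,1]>.26)&(P[...,1]<.42)
    for x in blobs(c,m,P,15):print("handle",*x)
    m=(P[...,2]>.008)&(P[...,2]<.02)&(P[...,0]>.25)&(P[...,0]<.66)&(P[...,1]>.26)&(P[...,1]<.42)&(p.min(2)>90)
    for x in blobs(c,m,P,15):print("bar",*x)
E
```

```text
[315.  55.] 3443 [619.1, 130.8, 56.6, 41.1, -87.6] 0.0374
[321. 164.] 2730 [627.2, 39.0, 55.3, 41.0, -88.0] 0.0372
[319. 244.] 2297 [627.4, -40.1, 56.3, 41.2, -87.5] 0.037
cheek [296. 314.] 273 [607.8, -105.0, 22.9, 10.7, -88.5] 0.058
cheek [339. 313.] 263 [648.6, -102.7, 21.4, 10.7, -87.9] 0.058
now [627.5  30.1 200.8] xax [-0.036  0.999 -0.003] z [ 0.006 -0.003 -1.   ] gap 65.5 t 49.8
handle [394. 140.] 33 [449.9, 348.6, 47.6, 12.6, -6.1] 0.0368
bar [386. 124.] 119 [350.0, 369.4, 140.6, 23.9, -10.0] 0.0145
bar [402. 161.] 160 [544.5, 338.9, 150.6, 26.8, -10.9] 0.014
handle [249. 139.] 65 [445.2, 349.9, 45.8, 24.8, -12.5] 0.0363
bar [248. 144.] 418 [445.4, 349.6, 341.4, 31.6, -9.2] 0.0133
```

View pics/w4.png

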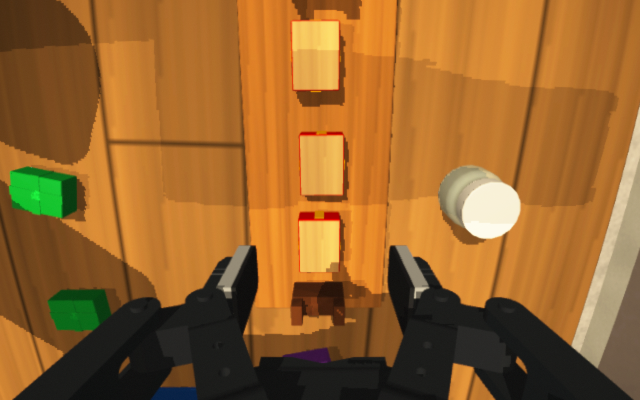

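All three good parcels lie wood up in line, at (315,55), (321,164) and (319,244) in the wrist view. Next: measure the far post, then fetch the bar.

Call:
apply_moves:
  steps:
    - [45,0,-25,0,0,0,-1]
    - [90,0,-50,0,0,0,-1]
    - [90,0,-50,0,0,0,-1]
    - [90,0,-50,0,0,0,-1]

```text
t: 50.25
position: [0.6227, 0.1223, 0.2442]
orientation: [[-0.039, 0.999, -0.0], [0.999, 0.039, -0.003], [-0.003, -0.001, -1.0]]
wrist_force: [0.1, 0.1, -0.7]
finger_gap: 0.0853
finger_force: 0.0
```

```bash
python3 - <<'E'
from h import *
c=grab("wrist");P=allpts(c)
m=(P[...,2]>.052)&(P[...,2]<.064)&(P[...,0]>.54)&(P[...,0]<.71)&(P[...,1]>-.13)&(P[...,1]<.23)
for x in blobs(c,m,P,20):print("cheek",*x)
plan((446,349,170,170.5,0,-1))
E
```

```text
cheek [296.  86.] 310 [597.1, 198.9, 22.2, 10.3, -88.8] 0.059
cheek [341.  87.] 309 [638.2, 200.5, 22.2, 10.2, -86.9] 0.059
cheek [301. 353.] 118 [607.7, -101.4, 18.4, 10.4, -86.0] 0.0574
cheek [336. 353.] 134 [648.9, -98.8, 15.1, 10.8, -87.7] 0.0579
now [622.6 121.1 243.6] xax [-0.038  0.999 -0.003] z [-0.002 -0.003 -1.   ] gap 85.4 t 50.3
  .. [117.0, -84.0, 37.0, -0.1, 0.0, -39.2] g -1
(446, 349, 170, 170.5, 0, -1) [144.0, 9.0, 37.0, -0.1, 0.0, -39.2] g -1
```

Call:
apply_moves:
  steps:
    - [117,-84,37,0,0,-39.2,-1]
    - [117,-84,37,0,0,-39.2,-1]
    - [117,-84,37,0,0,-39.2,-1]
    - [117,-84,37,0,0,-39.2,-1]
    - [117,-84,37,0,0,-39.2,-1]

```text
t: 50.8
position: [0.5338, 0.2345, 0.2061]
orientation: [[-0.665, 0.747, -0.002], [0.747, 0.665, -0.004], [-0.001, -0.004, -1.0]]
wrist_force: [0.5, -1.3, -0.5]
finger_gap: 0.0854
finger_force: 0.0
```

Call:
apply_moves:
  steps:
    - [144,9,37,0,0,-39.2,-1]
    - [144,9,37,0,0,-39.2,-1]
    - [144,9,37,0,0,-39.2,-1]
    - [144,9,37,0,0,-39.2,-1]
    - [144,9,37,0,0,-39.2,-1]

```text
t: 51.3
position: [0.4456, 0.3484, 0.1686]
orientation: [[-0.987, 0.158, -0.002], [0.158, 0.987, -0.005], [0.001, -0.005, -1.0]]
wrist_force: [-0.0, 0.1, -0.5]
finger_gap: 0.0855
finger_force: 0.0
```

```bash
python3 - <<'E'
from h import *
c=grab("wrist");P=allpts(c);save(c,"w5.png");p=c["pixels"].astype(int)
W=(P[...,0]>.25)&(P[...,0]<.68)&(P[...,1]>.26)&(P[...,1]<.42)
for x in blobs(c,W&(P[...,2]>.032)&(P[...,2]<.046),P,50):print("handle",*x)
for x in blobs(c,W&(P[...,2]>.008)&(P[...,2]<.02),P,100):print("bar",*x)
plan((446,349,20,170.5,0,-1))
E
```

```text
handle [326. 183.] 1049 [446.1, 350.4, 45.5, 15.4, -9.3] 0.0388
bar [326. 158.] 5899 [459.7, 348.0, 314.6, 18.1, -9.4] 0.0151
now [446.1 347.9 168.8] xax [-0.988  0.156  0.001] z [-0.002 -0.004 -1.   ] gap 85.6 t 51.4
(446, 349, 20, 170.5, 0, -1) [0.0, 2.0, 149.0, -0.3, -0.1, 0.5] g -1
```

View pics/w5.png

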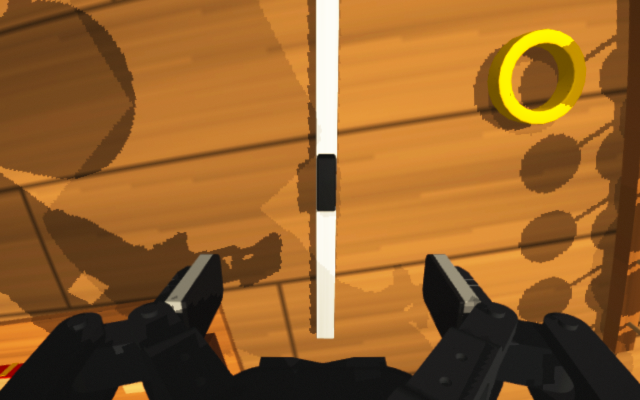

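Call:
apply_moves:
  steps:
    - [0,2,50,0,0,0,-1]
    - [0,2,100,0,0,0,-1]
    - [0,2,140,0,0,0,-1]
    - [0,2,152,0,0,0,-1]
    - [0,2,152,0,0,0,-1]

```text
t: 51.85
position: [0.4466, 0.3491, 0.0171]
orientation: [[-0.986, 0.167, -0.002], [0.167, 0.986, -0.005], [0.001, -0.005, -1.0]]
wrist_force: [0.1, -0.3, 0.4]
finger_gap: 0.0853
finger_force: 0.0
```

Call:
apply_moves:
  steps:
    - [0,0,0,0,0,0,1]
    - [0,0,0,0,0,0,1]
    - [0,0,0,0,0,0,1]
    - [0,0,0,0,0,0,1]
    - [0,0,0,0,0,0,1]

```text
t: 52.35
position: [0.4472, 0.3505, 0.0194]
orientation: [[-0.986, 0.165, 0.002], [0.165, 0.986, -0.002], [-0.002, -0.002, -1.0]]
wrist_force: [0.6, 2.1, 0.7]
finger_gap: 0.0149
finger_force: 58.8
```

Call:
apply_moves:
  steps:
    - [0,0,0,0,0,0,1]
    - [0,0,0,0,0,0,1]
    - [0,0,-30,0,0,0,1]
    - [0,0,-80,0,0,0,1]
    - [0,0,-120,0,0,0,1]

```text
t: 52.85
position: [0.4468, 0.3506, 0.1408]
orientation: [[-0.986, 0.165, 0.001], [0.165, 0.986, -0.002], [-0.001, -0.002, -1.0]]
wrist_force: [0.0, -0.4, -0.9]
finger_gap: 0.0144
finger_force: 58.9
```

```bash
python3 - <<'E'
from h import *
plan((446,349,180,170.5,0,1),(500,200,200,130,0,1),(623,48,180,92,0,1)); print(manip.get_obs()["finger_force"])
E
```

```text
now [446.8 350.6 140.8] xax [-0.986  0.165 -0.001] z [ 0.001 -0.002 -1.   ] gap 14.4 t 52.9
(446, 349, 180, 170.5, 0, 1) [0.0, -2.0, -39.0, -0.1, 0.1, 0.0] g 1
(500, 200, 200, 130, 0, 1) [-78.0, -138.0, -20.0, 0.0, -0.0, 40.5] g 1
(623, 48, 180, 92, 0, 1) [-196.0, -3.0, 20.0, 0.0, 0.0, 38.0] g 1
58.94429862499237
```

Call:
apply_moves:
  steps:
    - [0,-2,-39,0,0,0,1]
    - [0,-2,-59,0,0,0,1]
    - [0,-2,-59,0,0,0,1]

```text
t: 53.15
position: [0.4472, 0.3493, 0.2007]
orientation: [[-0.986, 0.165, 0.005], [0.165, 0.986, 0.0], [-0.005, 0.001, -1.0]]
wrist_force: [0.2, -0.2, -1.6]
finger_gap: 0.0147
finger_force: 59.0
```

Call:
apply_moves:
  steps:
    - [-16,-28,0,0,0,8,1]
    - [-32,-56,0,0,0,16,1]
    - [-48,-84,0,0,0,24,1]
    - [-64,-111,0,0,0,32,1]
    - [-78,-138,0,0,0,40.5,1]

```text
t: 53.65
position: [0.5005, 0.1984, 0.1963]
orientation: [[-0.638, 0.77, -0.002], [0.77, 0.638, -0.003], [-0.002, -0.003, -1.0]]
wrist_force: [1.2, -0.1, -1.0]
finger_gap: 0.0144
finger_force: 59.0
```

Call:
apply_moves:
  steps:
    - [-39,-1,4,0,0,8,1]
    - [-78,-1,8,0,0,16,1]
    - [-118,-2,12,0,0,24,1]
    - [-157,-3,16,0,0,31,1]
    - [-196,-3,20,0,0,38,1]

```text
t: 54.15
position: [0.6247, 0.0462, 0.1763]
orientation: [[-0.03, 1.0, -0.002], [1.0, 0.03, -0.003], [-0.003, -0.002, -1.0]]
wrist_force: [0.8, 0.5, -1.2]
finger_gap: 0.0147
finger_force: 59.0
```

Call:
apply_moves:
  steps:
    - [0,0,0,0,0,0,1]
    - [0,0,0,0,0,0,1]
    - [0,0,0,0,0,0,1]

```text
t: 54.45
position: [0.6238, 0.0484, 0.1776]
orientation: [[-0.037, 0.999, -0.001], [0.999, 0.037, -0.003], [-0.003, -0.001, -1.0]]
wrist_force: [-1.1, -0.4, -1.1]
finger_gap: 0.0147
finger_force: 59.1
```

```bash
cat >> h.py <<'E'
def barlook(z0,z1):
    for n in("wrist","scene","side"):
        c=grab(n);P=allpts(c);p=c["pixels"].astype(int); s=p.max(2)-p.min(2)
        m=(P[...,2]>z0)&(P[...,2]<z1)&(P[...,0]>.56)&(P[...,0]<.69)&(P[...,1]>-.16)&(P[...,1]<.26)&(s<45)&(p.min(2)>110)
        for x in blobs(c,m,P,30):print(n,"bar",*x)
E
python3 - <<'E'
from h import *
z=manip.get_obs()["position"][2]
plan((623,48,90,92,0,1)); barlook(z-.03,z+.012)
E
```

```text
now [623.8  48.4 177.6] xax [-0.037  0.999 -0.003] z [-0.001 -0.003 -1.   ] gap 14.7 t 54.5
(623, 48, 90, 92, 0, 1) [-0.0, -1.0, 88.0, -0.1, 0.1, 0.1] g 1
wrist bar [322. 100.] 8692 [622.7, 112.2, 88.0, 17.8, -87.8] 0.1732
wrist bar [296. 245.] 64 [613.3, 58.3, 4.4, 1.5, -1.1] 0.1869
wrist bar [350. 245.] 57 [636.0, 59.2, 4.5, 1.1, -0.5] 0.1871
wrist bar [322. 342.] 1239 [626.9, -3.8, 25.5, 17.3, -88.9] 0.1733
scene bar [374. 166.] 144 [622.2, 161.5, 120.2, 22.5, -85.3] 0.1728
scene bar [321. 188.] 189 [629.6, -46.3, 144.1, 21.0, -87.8] 0.1723
side bar [311. 124.] 84 [618.0, 192.3, 59.8, 20.4, -88.1] 0.1715
side bar [348. 173.] 257 [626.2, -46.5, 145.2, 20.3, -88.8] 0.173
```

Call:
apply_moves:
  steps:
    - [-3,-2,40,0,0,0,1]
    - [-3,-2,75,0,0,0,1]
    - [-3,-2,92,0,0,0,1]
    - [-3,-2,92,0,0,0,1]
    - [-3,-2,92,0,0,0,1]

```text
t: 55.1
position: [0.6229, 0.0448, 0.0875]
orientation: [[-0.036, 0.999, 0.002], [0.999, 0.036, -0.003], [-0.003, 0.001, -1.0]]
wrist_force: [0.1, 0.8, -0.5]
finger_gap: 0.0147
finger_force: 59.2
```

```bash
python3 - <<'E'
from h import *
z=manip.get_obs()["position"][2]
plan((622,45,61,92,0,1)); barlook(z-.03,z+.006)
c=grab("scene"); save(c,"s6.png",(290,130,410,230),5)
E
```

```text
now [622.9  44.8  87.5] xax [-0.036  0.999 -0.003] z [ 0.002 -0.003 -1.   ] gap 14.7 t 55.1
(622, 45, 61, 92, 0, 1) [0.0, -1.0, 27.0, 0.1, 0.2, 0.1] g 1
wrist bar [322. 101.] 8762 [621.8, 108.7, 87.7, 17.9, -87.8] 0.0831
wrist bar [322. 342.] 1228 [626.0, -7.4, 25.3, 17.3, -87.3] 0.0832
scene bar [371. 181.] 137 [621.5, 153.9, 123.4, 22.0, -87.5] 0.083
scene bar [320. 202.] 164 [626.4, -50.4, 142.5, 32.0, 87.0] 0.0827
side bar [312. 145.] 87 [618.9, 183.7, 70.1, 22.4, -87.6] 0.0829
side bar [346. 194.] 239 [625.5, -50.8, 146.6, 20.6, -87.9] 0.0833
```

View pics/s6.png

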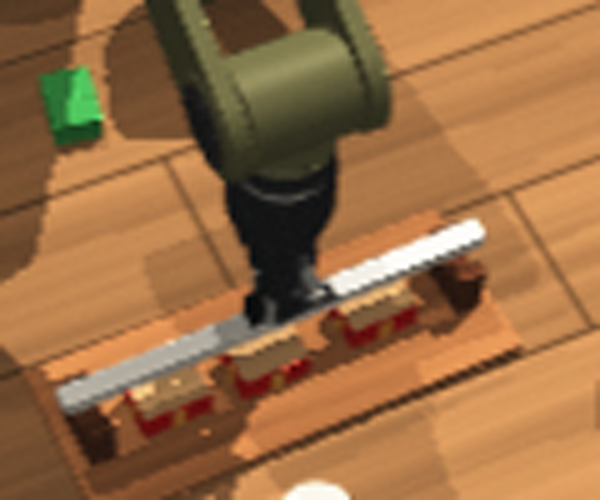

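The bar lies across both forks, from (65,395) to (480,235) in the crop. Lowering it gently.

Call:
apply_moves:
  steps:
    - [0,-1,8,0,0,0,1]
    - [0,-1,15,0,0,0,1]
    - [0,-1,20,0,0,0,1]
    - [0,-1,23,0,0,0,1]
    - [0,-1,25,0,0,0,1]

```text
t: 55.8
position: [0.6216, 0.0443, 0.0614]
orientation: [[-0.035, 0.999, 0.0], [0.999, 0.035, -0.003], [-0.003, 0.0, -1.0]]
wrist_force: [-9.4, -0.8, 18.2]
finger_gap: 0.0147
finger_force: 62.0
```

```bash
python3 - <<'E'
from h import *
z=manip.get_obs()["position"][2]
plan((622,45,61,92,0,1)); print(manip.get_obs()["wrist_force"]); barlook(z-.03,z+.006)
E
```

```text
now [621.6  44.3  61.4] xax [-0.035  0.999 -0.003] z [ 0.    -0.003 -1.   ] gap 14.7 t 55.8
(622, 45, 61, 92, 0, 1) [1.0, 0.0, 0.0, 0.0, 0.2, 0.0] g 1
[-9.41025158 -0.81868274 18.23930881]
wrist bar [322. 101.] 8728 [620.5, 108.2, 87.5, 17.7, -88.1] 0.0571
wrist bar [322. 342.] 1235 [624.5, -7.9, 26.0, 17.4, -87.6] 0.057
scene bar [370. 185.] 145 [614.7, 154.3, 125.2, 32.8, -89.2] 0.0553
scene bar [320. 205.] 169 [625.8, -50.4, 143.2, 22.7, 89.9] 0.0561
side bar [312. 151.] 85 [615.4, 180.8, 69.4, 18.4, -89.5] 0.0572
side bar [345. 199.] 238 [625.3, -48.4, 150.2, 19.8, -88.2] 0.0564
```

Contact, with the bar top at 57 mm (seated is 56). Releasing and withdrawing.

Call:
apply_moves:
  steps:
    - [0,0,0,0,0,0,0.4]
    - [0,0,0,0,0,0,0]
    - [0,0,0,0,0,0,-0.5]
    - [0,0,0,0,0,0,-0.8]
    - [0,0,0,0,0,0,-0.8]

```text
t: 56.45
position: [0.6216, 0.0443, 0.0616]
orientation: [[-0.035, 0.999, 0.001], [0.999, 0.035, -0.003], [-0.003, 0.001, -1.0]]
wrist_force: [0.6, -0.7, -0.3]
finger_gap: 0.0766
finger_force: 0.0
```

Call:
apply_moves:
  steps:
    - [0,0,-20,0,0,0,-0.8]
    - [0,0,-60,0,0,0,-0.8]
    - [0,0,-110,0,0,0,-0.8]
    - [0,0,-150,0,0,0,-0.8]
    - [0,0,-150,0,0,0,-0.8]

```text
t: 56.95
position: [0.6233, 0.0448, 0.2181]
orientation: [[-0.035, 0.999, 0.011], [0.999, 0.035, -0.003], [-0.003, 0.01, -1.0]]
wrist_force: [0.4, 0.9, -0.3]
finger_gap: 0.077
finger_force: 0.0
```

```bash
python3 - <<'E'
from h import *
plan(); barlook(.045,.065)
c=grab("wrist");P=allpts(c);save(c,"w7.png")
m=(P[...,2]>.07)&(P[...,2]<.09)&(abs(P[...,0]-.622)<.03)&(abs(P[...,1]-.048)<.06)
for x in blobs(c,m,P,50):print("handle",*x)
c=grab("scene");P=allpts(c)
m=(P[...,2]>.022)&(P[...,2]<.034)&(abs(P[...,0]-.437)<.075)&(abs(P[...,1]+.338)<.062)
for x in blobs(c,m,P,50):print("in tray",*x)
E
```

```text
now [623.3  44.8 218.1] xax [-0.035  0.999 -0.003] z [ 0.011 -0.003 -1.   ] gap 77.0 t 57.0
wrist bar [318.  73.] 3142 [620.1, 127.3, 124.4, 17.8, -87.7] 0.0572
wrist bar [319. 268.] 2161 [626.4, -54.4, 140.3, 17.3, -88.0] 0.057
scene bar [368. 186.] 155 [620.4, 142.9, 147.1, 24.5, -85.6] 0.0562
scene bar [320. 206.] 180 [626.7, -50.6, 143.0, 25.1, -89.6] 0.0556
side bar [333. 182.] 440 [620.7, 49.5, 342.8, 23.6, -88.6] 0.0562
handle [323. 181.] 1080 [623.1, 45.7, 46.0, 15.6, -88.2] 0.0806
in tray [231. 196.] 152 [439.1, -333.9, 55.2, 44.4, -87.7] 0.028
```

View pics/w7.png

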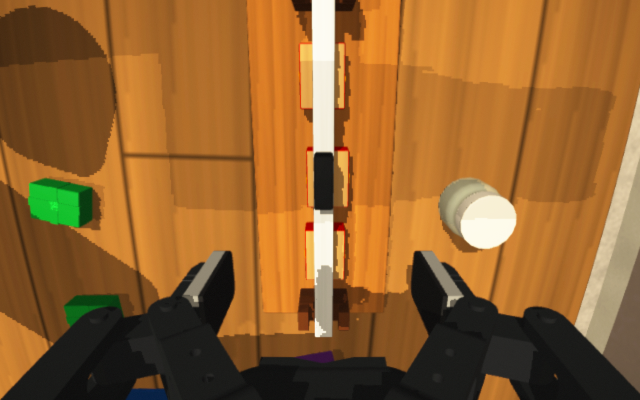

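The bar is seated in both forks, handle up at (323,181), above the three wood-up parcels. The marked parcel is still flat in the tray. Handing in.

```bash
python3 -c "
from workcell import manip; print(manip.hand_in())"
```

```text
the job is handed in; nothing more can be done
None
```

The job is handed in at about 57 s, though the hand-in call returned no verdict: by the last camera check, the three unmarked parcels lie wood side up on the rack, the spotted one lies flat in the rework tray (spot seen up on the rack before I moved it there), and the bar is level in both forks with its handle up.

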